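# Clear the stop off the T-track and sort the loose parts

## Task

Sort the four loose parts on the bench into the trays, each part in an empty bay of the tray that already holds a sample of its kind: the handle and the whisk head lying flat and lengthwise in theirs, the two track stops standing upright, one in each of the two square bays. One of the stops is still captive in the T-track: slide it along to the open end of the track and only there lift it off.

Things in the scene. Friction and masses are not known exactly. Their poses are not given: they have to be found in the camera images.
- stop_a_mid (a point): Track stop captive in the T-track: black block 44 (its x, along the track) x 32 (y) x 26 mm high, grip either pair of sides; on top a knob 22 mm wide, 10 high; below, neck and T foot 36 x 24 x 5 mm. 50 mm high in all, 90 g. Point: block centre, 27 mm above the foot's underside (block from 14 to 40 mm); z up. Its foot stands on the track floor, 4 mm above the bench, and slides freely, 2 mm play.
- stop_b_mid (a point): Second, identical track stop, standing upright and free on the bench. Point: centre of its 44 (x) x 32 (y) x 26 mm block, 27 mm above the underside of its foot; z up. (A third stop, fixed, is the sample in the tray of stops.)
- handle_mid (a point): Loose teal plastic tool handle lying flat: 170 mm long (its x), 26 mm between the flat sides where it is gripped (its y; 31 at the widest), 21 mm high, 46 g. Point: its centre, 10.5 mm above its underside. (Another, fixed, is the sample in the tray of handles.)
- whisk_stem (a point): Loose wire whisk head, 144 mm long (its x): stem 10 mm wide, 9 mm high, from x = -62 to +25 mm of this point; wire cage 35 mm wide and high from +25 to +75 mm. Point: on the stem's axis, about 18 mm above what it lies on; grip the stem here, across its y. 31 g. (Another, fixed, is the sample in the tray of whisk heads.)
- bay_handle (a point): Floor centre of the empty bay (188 mm in x, 78 in y inside; floor 3 mm above the bench) of the tray that holds a sample handle in its narrow bay, middle 62 mm to the -y side, top 24 mm above the bench. The three trays are grey, 196 (stops: 156) x 128 mm, long side along x, walls and dividers 4 mm thick and 12 mm high, fixed to the bench.
- bay_whisk (a point): Floor centre of the empty bay (188 mm in x, 78 in y inside; floor 3 mm above the bench, walls 12 mm high) of the like tray that holds a sample whisk head in its narrow bay, middle 62 mm to the -y side, top 42 mm above the bench.
- bay_stop_near (a point): Floor centre of the square empty bay nearer the robot (72 mm in x, 78 in y inside; floor 3 mm above the bench, walls 12 mm high) of the like tray that holds a sample track stop in its narrow bay, middle 62 mm to the -y side, top 53 mm above the bench. A cross divider parts it from the far square bay.
- bay_stop_far (a point): Floor centre of the other square empty bay (same size) of the same tray of stops, farther from the robot, 76 mm along the tray's x from the near one. Beyond the trays, from world x = 0.69 m on, a loaded shelf hangs 0.46 m above the bench: keep the wrist low over the far bays (fingertips up to about 0.11 m).
- track: Aluminium T-track fixed to the bench, 200 mm long (its x), 46 wide (y). Origin: centre of its underside. From x = -100 to +40 mm two lips, top 16 mm above the bench, hold a stop's foot down; black end cap, 20 mm high, at the -x end. From +40 to +100 mm only the base plate, 4 mm thick: the open end. A stop can be lifted off once its centre is beyond x = +58 mm.
Things that resemble listed ones, but are neither listed nor needed, are in the scene too. What is shaped like the part that bears stop_a_mid but orange is not meant.

How it is judged:
By the outcome, as a careful person would: the job done as asked, in the order asked, and still so for the second after the job is handed in, with the robot touching nothing.
It also fails if it takes over 104 s, if anything falls off the work surface, if the arm or the gripper's body presses on something with over 40 N, if the wrist force passes 120 N, or if a joint passes its speed limit or range.

## Robot

A 7-joint arm with a two-finger parallel gripper is mounted at the origin on a cart in front of the work surface, level with it; the furniture and walls round the work are solid. World frame = base frame: x ahead of the robot, y to its left, z up, the work surface at z = 0. Lengths are in m, angles in rad, forces in N, time in s.
With the tool pointing down it reaches from about 0.4 to 0.875 m from the base axis. Payload 4.4 kg.
Tool frame: the origin (TCP) lies on the centre line of the jaws, within the pads' length; the fingertips stand tcp_to_tips ahead of it and the grasp point (between the pads) lies 5 mm behind it (tcp_to_tips is the distance from the TCP to the fingertips, in m); z points along the fingers, y is the direction in which the jaws open and shut (so a half turn about z gives the same grasp; the last joint's range is limited). The gripper opens to 85 mm and grips with 20 to 120 N. Pads are 22 mm wide; open, the fingers measure 114 mm over their backs; the gripper's body (76 mm by 85 mm) begins 54 mm behind the grasp point. The pads swing forward as they close: fully open they stand 13 mm farther back than shut.
Start: joints at [-1.408, 0.628, 0.038, 1.517, -0.027, 0.996, -0.02], TCP at [0.147, 0.633, 0.245] pointing down, gripper open.
Joint ranges: [-3.06, 3.06], [-0.37, 2.12], [-1.25, 1.32], [0.18, 2.47], [-1.1, 4.24], [0.23, 1.98], [-2.94, 2.94]. Speed limits (rad/s): [2.57, 2.57, 3.14, 3.14, 3.14, 3.14, 3.14].

## Interface

Orientations are given as a rotation vector (axis times angle).
In Python, from station import * gives the robot as it stands. The module is installed in compiled form; this text tells all that it offers.
- The arm moves only by the shell command python3 -m inch 'ROWS' [FORCE]. ROWS is JSON, a list of rows, each a list of 3 entries, a list of its own where there are three numbers: the finger opening in m, from 0 to 0.0854, then the shift along the world's x, y, z in m, then the turn, a rotation vector about the world's x, y, z in rad. In form: [[fingers, [tx, ty, tz], [rx, ry, rz]], ...]. A call has 1 to 10 rows; each row is the pose to reach, as a shift and turn from the pose commanded when the call began; what a row does not reach only later rows make up. A row lasts 1/8 s, in which the tool goes at most 62.5 mm and 10.7 degrees, less where a joint would pass 70% of its speed; a pose out of reach is approached as far as the arm can. A call with a gripper value outside its range is refused whole. The fingers move at their own pace and stop on an object; FORCE is the grip in N (left out, the last holds). Time passes only in rows, so rows that repeat a pose let the fingers close. It gives the time, the measured TCP pose, the force and the opening at its end, in the units of the state.
- get_state(): the state, without advancing time (a new reading comes with each control period).
- camera(name): name is "side" or "top"; returns the picture (384x512x3 uint8, red, green, blue); there is no depth.
- camera_model(name): a dict with "intrinsics" (3x3 intrinsics, pixels), "R" (3x3) and "t" (3): a world point X has camera coordinates R X + t. Camera axes: x right, y down, z forward; pixel columns grow to the right and rows downward; lengths in m; the calibration is good to about 2 mm. A picture is of the moment at which its call begins. camera_model takes no time and is no camera call.
- sign_off(): hands the job in, once; it reports no verdict.
Trained networks look in the newest picture that a camera, given by its name, has taken for a name from the list of things; names that differ only in an ending like _2 or _b are one class to them, and where a whole thing is asked for, a point or a joint stands for the part that bears it (a point fixed in the world has none). Each returns a list of dicts, best first, with "conf" (0 to 1); they miss things now and then, are a little off and sometimes report something else, mostly with a low value. They report only what shows in the picture. A call takes as long as a camera call. They do not tell look-alikes from the thing itself.
- look_for(target, camera): "rect" ([centre column, centre row, width, height] in pixels, round what is visible of it).
- cut_out(target, camera): "region" (384x512 bool, what is visible of it) and "rect" ([centre column, centre row, width, height] in pixels, round what is visible of it).
The state is a dict: "clock": time; "joint_pos": joint angles; "qd": joint speeds; "tau": joint torques, N m; "eef_pos": TCP position; "orientation": TCP orientation; "wrist_force": force on the tool from outside, world axes, zero at the start; "ft_torque": the same for the moment, N m; "grip_width": finger opening in m.
Only numpy, scipy, OpenCV 4.12 (cv2) and the standard library are available. Lean on these libraries where they do the work, as an engineer would, in place of code of your own. Each camera call takes 0.05 s, during which the arm holds its last target.

## Working session

There is one attempt and no reset: what is moved stays moved. The work goes in short steps, Python scripts to look and compute and a shell command to move; the robot and the scene stay as the last step left them, time stands still between calls to the robot, and variables do not carry over. Pictures are saved under pics/ and viewed, and the job is handed in when it is done.

```bash
mkdir -p pics; ls
python3 - <<'E'
from station import *
import cv2,numpy as np
np.set_printoptions(precision=4,suppress=True)
s=get_state()
for k,v in s.items(): print(k,v)
for n in("side","top"):
    im=camera(n); cv2.imwrite(f"pics/{n}0.png",cv2.resize(im[:,:,::-1],(800,600),interpolation=cv2.INTER_CUBIC))
    m=camera_model(n); print(n,m)
E
```

```text
pics
clock 0.0
joint_pos [-1.4078  0.6293  0.0384  1.5184 -0.027   0.9963 -0.02  ]
qd [ 0.0007 -0.0018 -0.0007 -0.0009  0.001  -0.0007 -0.0004]
tau [  0.0002 -56.3406   1.226  -19.3442   0.0109   0.0109   0.    ]
eef_pos [0.1473 0.6325 0.2444]
orientation [-0.3587 -3.1208  0.003 ]
wrist_force [-0.4193  0.1969  0.9819]
ft_torque [ 0.0007 -0.0183  0.0549]
grip_width 0.08563033152342338
side {'intrinsics': array([[429.0613,   0.    , 250.6858],
       [  0.    , 429.0613, 185.5827],
       [  0.    ,   0.    ,   1.    ]]), 'R': array([[ 0.9206, -0.3899,  0.0228],
       [-0.1436, -0.392 , -0.9087],
       [ 0.3632,  0.8333, -0.4168]]), 't': array([-0.4409,  0.1179,  1.2769])}
top {'intrinsics': array([[426.8574,   0.    , 249.5673],
       [  0.    , 426.8574, 190.5417],
       [  0.    ,   0.    ,   1.    ]]), 'R': array([[-0.0148, -0.9997, -0.0216],
       [-0.9843,  0.0184, -0.1756],
       [ 0.1759,  0.0186, -0.9842]]), 't': array([-0.0027,  0.4865,  1.179 ])}
```

View pics/side0.png

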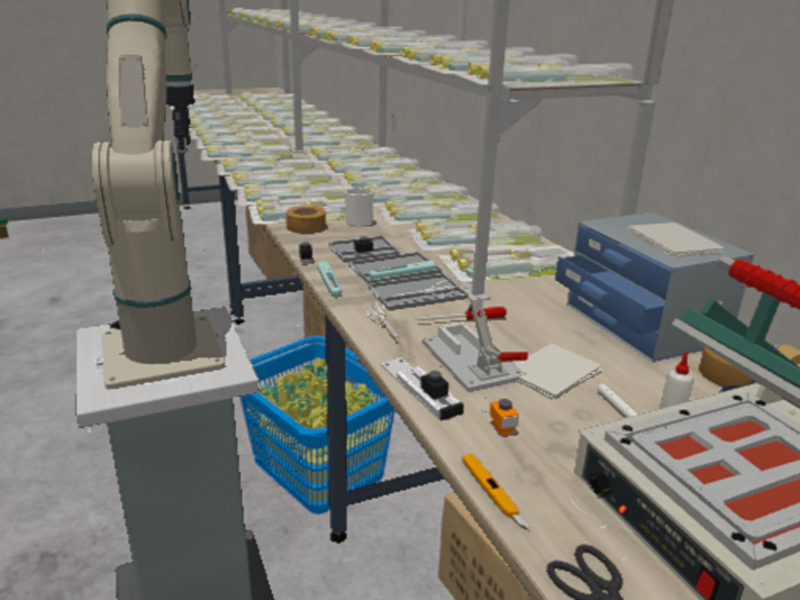

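View pics/top0.png

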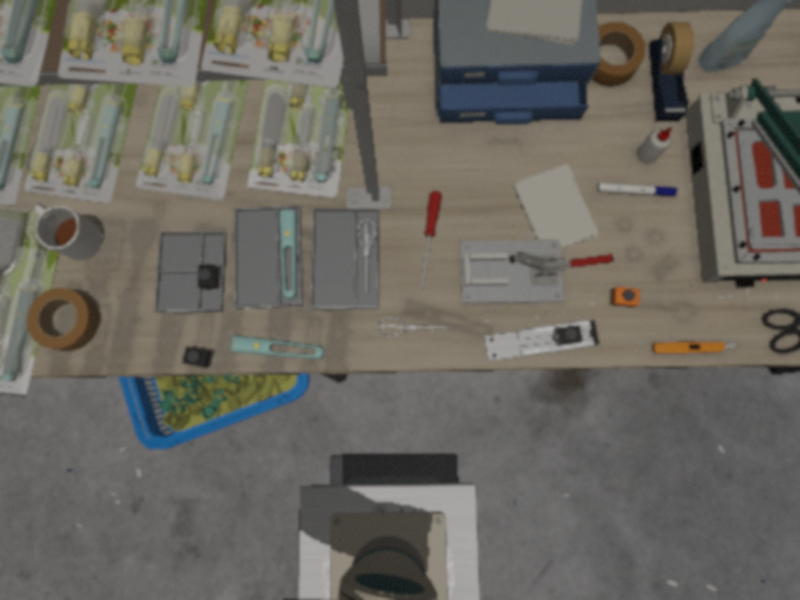

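```bash
cat > h.py <<'E'
from station import *
import cv2,numpy as np
np.set_printoptions(precision=4,suppress=True)
def ray(c,u,v):
    m=camera_model(c);K=m["intrinsics"];d=m["R"].T@np.linalg.solve(K,[u,v,1.]);o=-m["R"].T@m["t"];return o,d
def atz(c,u,v,z):
    o,d=ray(c,u,v);return o+d*(z-o[2])/d[2]
def proj(c,X):
    m=camera_model(c);p=m["intrinsics"]@(m["R"]@np.array(X,float)+m["t"]);return p[:2]/p[2]
def crop(c,im,u0,v0,u1,v1,name,s=None):
    s=s or min(800/(u1-u0),600/(v1-v0))
    cv2.imwrite(f"pics/{name}.png",cv2.resize(im[v0:v1,u0:u1,::-1],None,fx=s,fy=s,interpolation=cv2.INTER_CUBIC))
E
python3 - <<'E'
from h import *
im={c:camera(c) for c in("top","side")}
np.savez("im0.npz",**im)
crop("top",im["top"],95,130,255,240,"t1")
crop("top",im["top"],230,130,420,240,"t2")
crop("side",im["side"],180,130,320,200,"s1a")
crop("side",im["side"],230,170,350,290,"s1")
Z=dict(stop_a_mid=.031,stop_b_mid=.027,handle_mid=.0105,whisk_stem=.018,bay_handle=.003,bay_whisk=.003,bay_stop_near=.003,track=.01)
for n in Z:
  for c in("top","side"):
    for d in look_for(n,c)[:5]:
        r=np.array(d["rect"]);print(n,c,round(d["conf"],2),r.round(1),atz(c,r[0],r[1],Z[n]))
E
```

```text
stop_a_mid top 0.55 [400.2 190.8  19.9  13.4] [ 0.4798 -0.4427  0.031 ]
stop_a_mid top 0.51 [348.8 217.1  72.2  25.2] [ 0.4065 -0.2918  0.031 ]
stop_a_mid top 0.5 [363.6 215.1  15.4  14.6] [ 0.4115 -0.334   0.031 ]
stop_a_mid side 0.77 [278.1 247.7  21.2  21.9] [ 0.4127 -0.3398  0.031 ]
stop_a_mid side 0.63 [324.1 266.   13.8  20.2] [ 0.4826 -0.4548  0.031 ]
stop_b_mid side 0.33 [243.3 206.1  15.3  21.5] [ 0.4191 -0.0801  0.027 ]
stop_b_mid side 0.16 [254.1 170.7  59.3  18.6] [0.5659 0.174  0.027 ]
handle_mid top 0.87 [179.  221.6  57.8  14.2] [0.4042 0.1968 0.0105]
handle_mid side 0.63 [209.3 178.3  13.2  20.6] [0.3973 0.1996 0.0105]
whisk_stem top 0.46 [264.7 208.6  45.8   7.8] [ 0.4369 -0.0534  0.018 ]
whisk_stem side 0.65 [242.8 201.4  11.   15.1] [ 0.4367 -0.0326  0.018 ]
bay_handle top 0.71 [172.8 165.6  46.1  67.8] [0.5739 0.2193 0.003 ]
bay_handle side 0.68 [254.6 171.4  58.5  21.3] [0.5883 0.2194 0.003 ]
bay_whisk top 0.64 [223.4 167.9  45.1  63.7] [0.5638 0.0672 0.003 ]
bay_whisk top 0.23 [123.1 174.4  44.5  48. ] [0.5498 0.3684 0.003 ]
bay_whisk side 0.8 [269.2 187.1  57.2  19.5] [0.5798 0.0676 0.003 ]
bay_stop_near top 0.85 [124.8 174.1  48.7  51.1] [0.5506 0.3633 0.003 ]
bay_stop_near side 0.79 [232.2 157.8  46.7  19.1] [0.5584 0.3869 0.003 ]
track top 0.72 [347.4 217.8  75.3  23.9] [ 0.4069 -0.2921  0.01  ]
track side 0.8 [270.1 248.4  53.3  33.2] [ 0.4062 -0.3063  0.01  ]
```

View pics/t1.png

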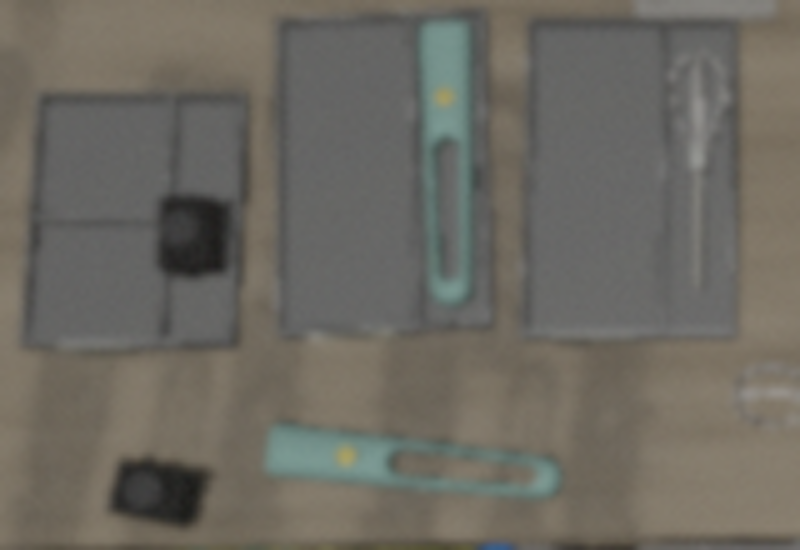

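View pics/t2.png

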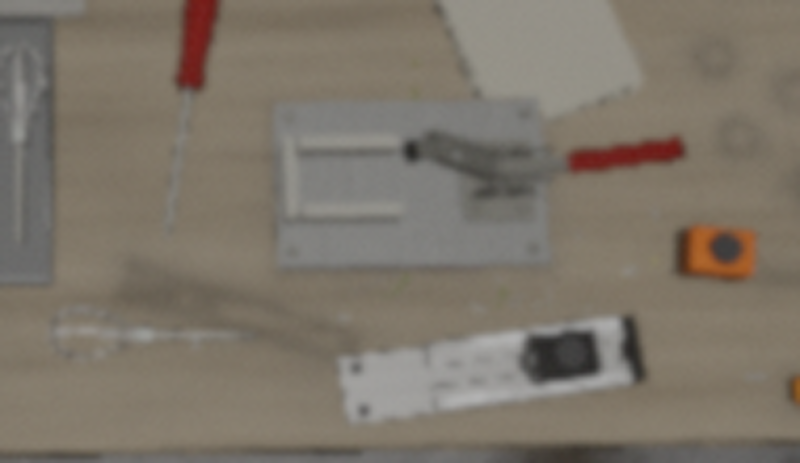

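View pics/s1.png

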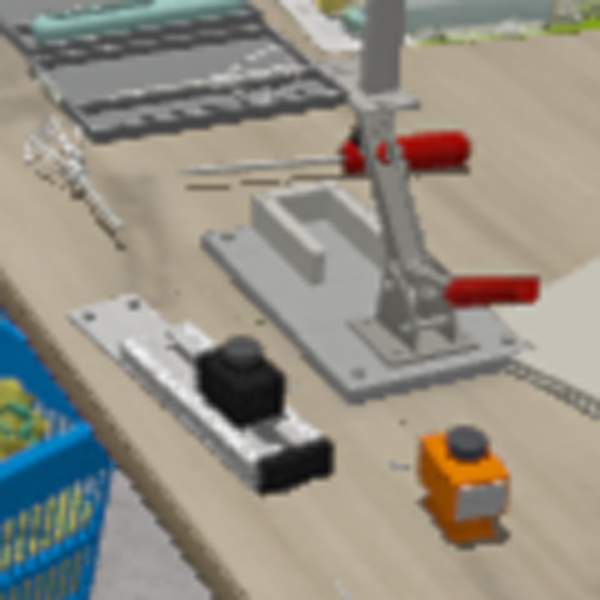

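View pics/s1a.png

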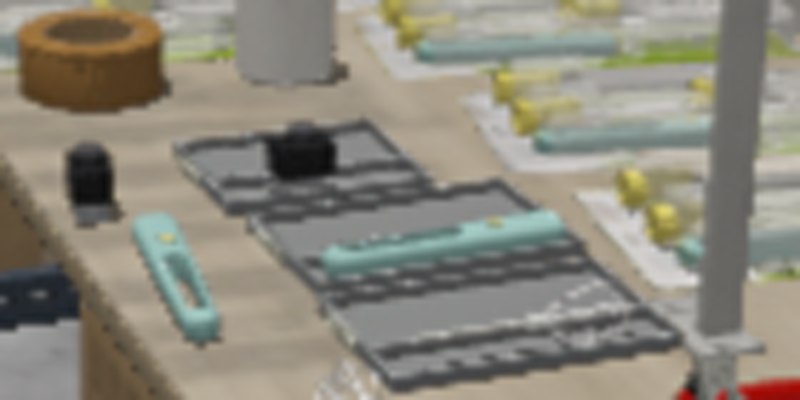

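Run:
```python
from h import *
def T(x,y,z,s=5,o=(95,130)): return atz("top",o[0]+x/s,o[1]+y/s,z)[:2]
print("stop tray");[print(T(*p,.012)) for p in((42,95),(247,95),(238,347),(25,347))]
print("h tray");[print(T(*p,.012)) for p in((280,18),(487,12),(493,328),(280,336))]
print("w tray");[print(T(*p,.012)) for p in((531,20),(738,20),(738,337),(523,337))]
print("stop cross divider, long div ends",T(40,222,.012),T(160,222,.012),T(178,97,.012),T(168,335,.012))
print("handle",T(268,449,.012),T(561,474,.012))
print("stopb block top corners",[T(*p,.040) for p in((120,460),(209,470),(195,525),(112,512))],T(146,490,.050))
s=800/190;o=(230,130)
t=lambda x,y,z:T(x,y,z,s,o)
print("whisk cage end, stem end, junction",t(52,331,.018),t(258,334,.018),t(140,334,.018))
print("track plate open-end corners",t(338,358,.004),t(348,421,.004),"cap",t(633,316,.02),t(645,380,.02))
print("stopA knob",t(571,353,.054), "block",[t(*p,.044) for p in((527,337),(597,333),(600,375),(530,380))])
print("clamp plate",t(275,100,.008),t(278,268,.008),t(550,265,.008))
print("orange knob",t(724,246,.05))
for n in ("stop_b_mid","stop_a_mid","handle_mid","whisk_stem"):
  for c in("top","side"):
    for d in cut_out(n,c)[:4]:
        g=d["region"];ys,xs=np.nonzero(g);(cx,cy),wh,a=cv2.minAreaRect(np.c_[xs,ys].astype(np.float32))
        print(n,c,round(d["conf"],2),g.sum(),xs.mean().round(1),ys.mean().round(1),"mar",round(cx,1),round(cy,1),np.round(wh,1),round(a,1))
```

```text
stop tray
[0.6272 0.4281]
[0.6246 0.304 ]
[0.4714 0.3049]
[0.4737 0.4312]
h tray
[0.6724 0.2853]
[0.6734 0.1598]
[0.4799 0.1545]
[0.4775 0.2802]
w tray
[0.6678 0.1331]
[0.6651 0.0082]
[0.4719 0.0105]
[0.4742 0.1368]
stop cross divider, long div ends [0.5489 0.4258] [0.5475 0.3538] [0.6243 0.3457] [0.4793 0.3466]
handle [0.4108 0.2855] [0.3933 0.1142]
stopb block top corners [array([0.4028, 0.363 ]), array([0.3962, 0.3117]), array([0.3651, 0.3187]), array([0.3732, 0.3664])] [0.3845 0.3443]
whisk cage end, stem end, junction [0.438  0.0114] [ 0.4334 -0.1302] [ 0.4349 -0.0491]
track plate open-end corners [ 0.4176 -0.186 ] [ 0.3739 -0.1912] cap [ 0.4411 -0.3865] [ 0.397  -0.3916]
stopA knob [ 0.4123 -0.3341] block [array([ 0.4248, -0.308 ]), array([ 0.4267, -0.3548]), array([ 0.3984, -0.355 ]), array([ 0.3959, -0.3083])]
clamp plate [ 0.6017 -0.1483] [ 0.4809 -0.1464] [ 0.4795 -0.335 ]
orange knob [ 0.4832 -0.4417]
stop_b_mid top 0.64 208 125.2 228.0 mar 125.3 227.9 [17.9 11.9] 14.0
stop_b_mid side 0.69 111 195.3 161.2 mar 195.5 161.5 [13.  9.] 90.0
stop_a_mid top 0.63 216 363.0 213.9 mar 363.0 214.0 [12. 18.] 90.0
stop_a_mid top 0.61 201 399.7 189.4 mar 399.8 189.5 [17.9 11.9] 5.7
stop_a_mid side 0.75 299 321.9 265.5 mar 322.2 265.9 [21.5 16.5] 63.4
stop_a_mid side 0.57 258 278.0 246.0 mar 278.5 246.0 [20.5 14.8] 45.0
handle_mid side 0.48 177 210.0 176.8 mar 210.5 177.5 [23.7  8.5] 63.4
whisk_stem top 0.55 34 260.0 208.9 mar 260.0 208.5 [ 3. 10.] 90.0
whisk_stem side 0.5 19 244.5 203.4 mar 244.5 203.5 [5. 3.] 90.0
```

Run:
```python
from h import *
import station
print([n for n in dir(station) if not n.startswith('_')])
try: print(tcp_to_tips)
except Exception as e: print(e)
R=cv2.Rodrigues(np.array(get_state()["orientation"]))[0];print(R)
print("tool x az",np.degrees(np.arctan2(R[1,0],R[0,0])),"jaw az",np.degrees(np.arctan2(R[1,1],R[0,1])))
```

```text
['IKError', 'camera', 'camera_model', 'cut_out', 'get_state', 'look_for', 'sign_off', 'tcp_to_tips']
0.014
[[-0.9739  0.2268 -0.    ]
 [ 0.2268  0.9739 -0.    ]
 [ 0.     -0.     -1.    ]]
tool x az 166.88834723565918 jaw az 76.88834729125188
```

```bash
python3 -m inch '[[0.0854,[0.3,-0.38,-0.05],[0,0,-0.84]],[0.0854,[0.3,-0.38,-0.05],[0,0,-0.84]],[0.0854,[0.3,-0.38,-0.05],[0,0,-0.84]],[0.0854,[0.3,-0.38,-0.05],[0,0,-0.84]],[0.0854,[0.3,-0.38,-0.05],[0,0,-0.84]],[0.0854,[0.3,-0.38,-0.05],[0,0,-0.84]],[0.0854,[0.3,-0.38,-0.05],[0,0,-0.84]],[0.0854,[0.3,-0.38,-0.05],[0,0,-0.84]],[0.0854,[0.3,-0.38,-0.05],[0,0,-0.84]]]' 30
```

```text
clock: 2.52
eef_pos: [0.4502, 0.2486, 0.1954]
orientation: [1.61, 2.695, -0.001]
wrist_force: [-1.3, 0.5, -0.6]
grip_width: 0.0857
```

```bash
python3 -m inch '[[0.0854,[-0.038,-0.583,-0.04],[0,0,-1.5]],[0.0854,[-0.038,-0.583,-0.04],[0,0,-1.5]],[0.0854,[-0.038,-0.583,-0.04],[0,0,-1.5]],[0.0854,[-0.038,-0.583,-0.04],[0,0,-1.5]],[0.0854,[-0.038,-0.583,-0.04],[0,0,-1.5]],[0.0854,[-0.038,-0.583,-0.04],[0,0,-1.5]],[0.0854,[-0.038,-0.583,-0.04],[0,0,-1.5]],[0.0854,[-0.038,-0.583,-0.04],[0,0,-1.5]],[0.0854,[-0.038,-0.583,-0.04],[0,0,-1.95]],[0.0854,[-0.038,-0.583,-0.04],[0,0,-1.95]]]' 30; python3 -m inch '[[0.07,[0,0,-0.05],[0,0,0]],[0.07,[0,0,-0.05],[0,0,0]],[0.07,[0,0,-0.05],[0,0,0]]]'
python3 - <<'E'
from h import *
a=camera("side");b=camera("top");print(get_state()["joint_pos"],get_state()["orientation"])
crop("side",a,230,170,350,290,"s2");crop("top",b,270,150,420,250,"t3")
E
```

```text
clock: 3.78
eef_pos: [0.4093, -0.3335, 0.1556]
orientation: [3.125, 0.296, 0.001]
wrist_force: [0.8, 1.4, -0.5]
grip_width: 0.0851
clock: 4.15
eef_pos: [0.4102, -0.3294, 0.1062]
orientation: [3.126, 0.312, 0.001]
wrist_force: [-0.1, -0.0, -0.4]
grip_width: 0.0701
[ 0.2543  0.7394  0.5792  1.9944 -0.6989  0.6114 -0.0658] [3.1246 0.3117 0.0034]
```

View pics/s2.png

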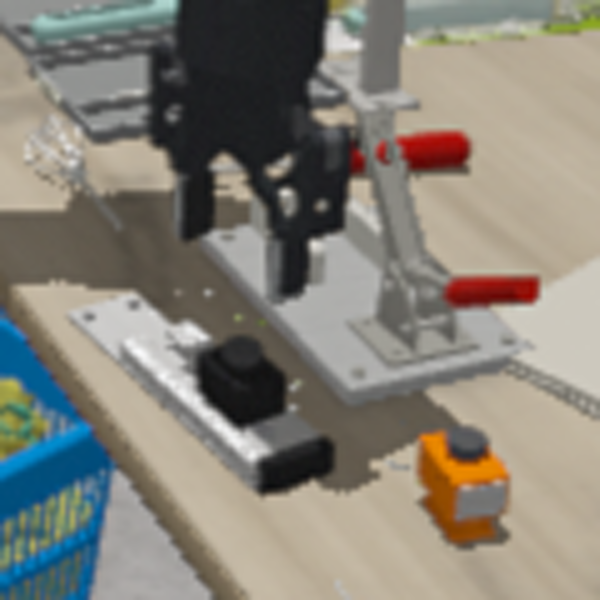

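View pics/t3.png

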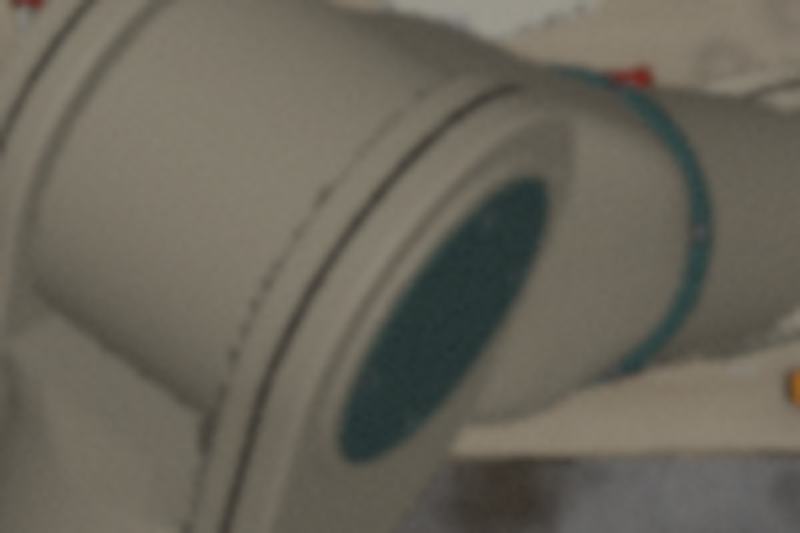

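```bash
cat >> h.py <<'E'
def box(im,c,cx,cy,yaw,L,W,z0,z1,col,k,o):
    cs,sn=np.cos(yaw),np.sin(yaw)
    P=lambda a,b,z:tuple(int(round(q*8*k)) for q in (proj(c,(cx+cs*a-sn*b,cy+sn*a+cs*b,z))-np.array(o)+.5)) if 0 else tuple(int(round(q)) for q in ((proj(c,(cx+cs*a-sn*b,cy+sn*a+cs*b,z))-np.array(o)+.5)*k))
    for z in(z0,z1):
        q=[P(a*L/2,b*W/2,z) for a,b in((1,1),(1,-1),(-1,-1),(-1,1))]
        for i in range(4): cv2.line(im,q[i],q[(i+1)%4],col,1)
    for a,b in((1,1),(1,-1),(-1,-1),(-1,1)): cv2.line(im,P(a*L/2,b*W/2,z0),P(a*L/2,b*W/2,z1),col,1)
E
cat > ov.py <<'E'
from h import *
import sys
d=np.deg2rad
def boxes():
    return [(.4074,-.2888,d(96.6),.2,.046,0,.004,(255,0,0)),
 (.4123,-.3341,d(96.6),.044,.032,.018,.044,(0,255,0)),
 (.3843,.340,d(99),.044,.032,.014,.040,(0,255,0)),
 (.402,.1998,d(84.2),.17,.031,0,.021,(255,0,255)),
 (.436,-.026,d(88),.050,.035,0,.035,(0,255,255)),
 (.434,-.0906,d(88),.087,.01,.0135,.0225,(0,255,255)),
 (.549,.367,d(0),.156,.128,0,.012,(255,255,0)),
 (.576,.220,d(0),.196,.128,0,.012,(255,255,0)),
 (.570,.072,d(0),.196,.128,0,.012,(255,255,0))]
def run(ims,tag,B):
    for c,(u0,v0,u1,v1),k,n in(("top",(95,130,255,240),5,"a"),("top",(230,180,390,240),5,"b"),("side",(180,130,310,215),6,"c"),("side",(230,200,310,290),6,"d")):
        if c not in ims: continue
        im=cv2.resize(ims[c][v0:v1,u0:u1,::-1],None,fx=k,fy=k,interpolation=cv2.INTER_CUBIC)
        for b in B: box(im,c,*b,k=k,o=(u0,v0)) 
        cv2.imwrite(f"pics/ov_{tag}_{n}.png",im)
if __name__=="__main__": run(np.load("im0.npz"),"0",boxes())
E
python3 ov.py
```

```text
(no output)
```

View pics/ov_0_a.png

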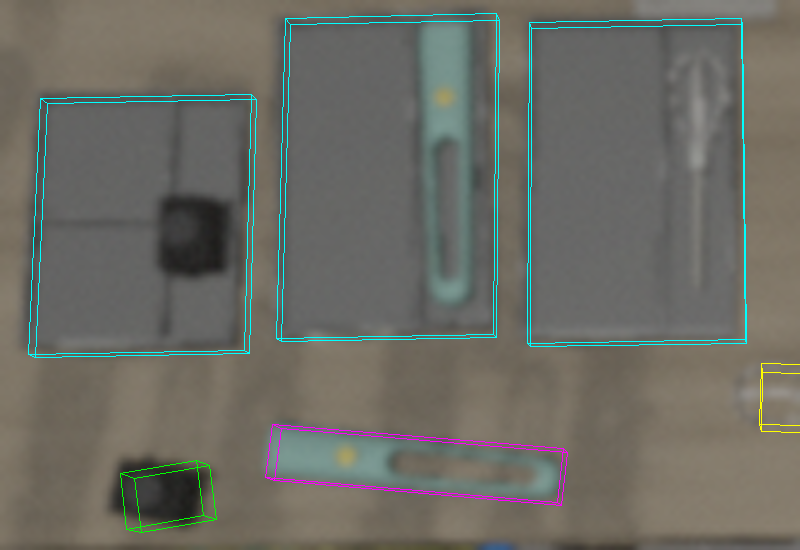

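View pics/ov_0_b.png

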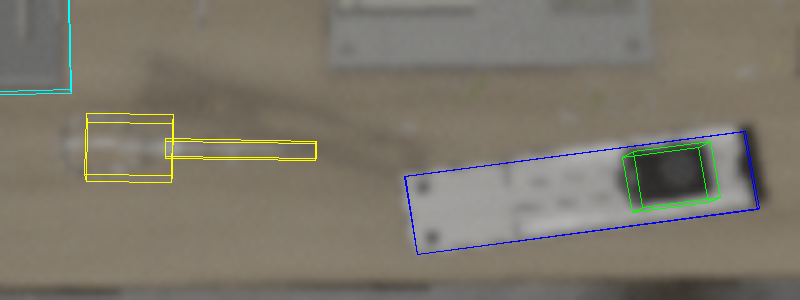

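View pics/ov_0_c.png

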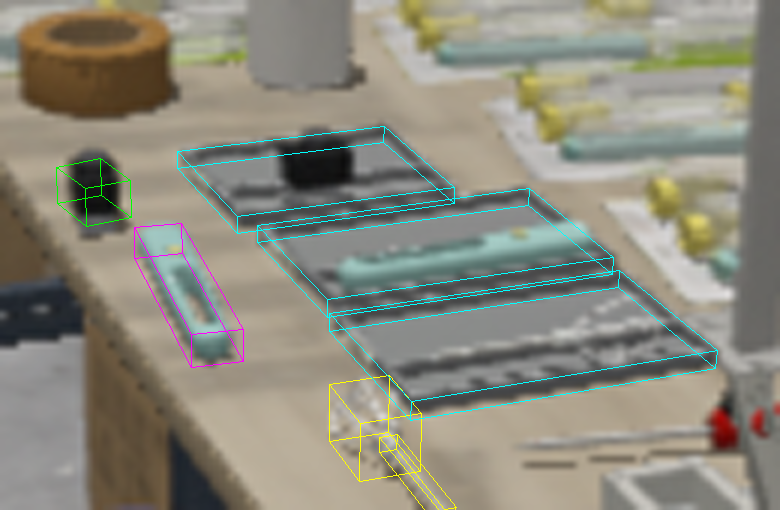

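View pics/ov_0_d.png

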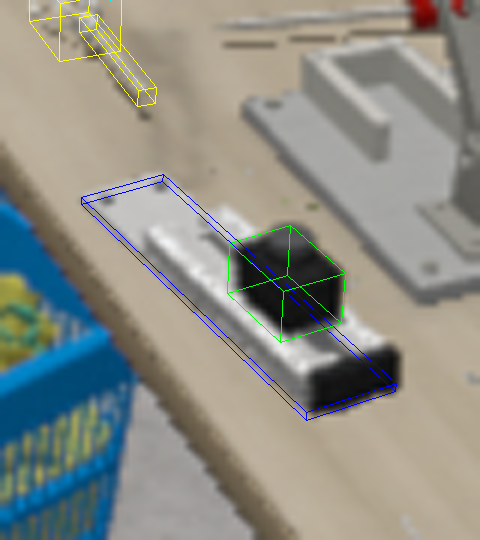

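```bash
python3 -m inch '[[0.065,[0.003,-0.004,0],[0,0,-0.084]],[0.065,[0.003,-0.004,-0.04],[0,0,-0.084]],[0.065,[0.003,-0.004,-0.06],[0,0,-0.084]],[0.065,[0.003,-0.004,-0.072],[0,0,-0.084]],[0.065,[0.003,-0.004,-0.072],[0,0,-0.084]]]' 30
python3 - <<'E'
from h import *
a=camera("side");print(get_state()["wrist_force"],get_state()["orientation"])
crop("side",a,250,200,310,260,"s3")
E
```

```text
clock: 4.88
eef_pos: [0.4127, -0.3339, 0.0337]
orientation: [3.136, 0.179, 0.001]
wrist_force: [0.1, 1.1, 0.5]
grip_width: 0.065
[-0.5905 -0.7586 -0.3619] [3.1357 0.1788 0.0015]
```

View pics/s3.png

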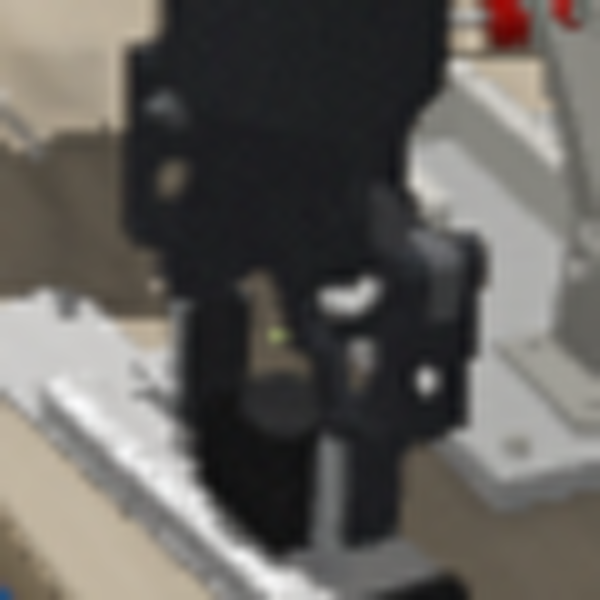

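```bash
python3 -m inch '[[0.04,[0,0,0],[0,0,0]],[0.04,[0,0,0],[0,0,0]],[0.03,[0,0,0],[0,0,0]],[0.03,[0,0,0],[0,0,0]],[0.03,[0,0,0],[0,0,0]],[0.03,[0,0,0],[0,0,0]]]' 30
```

```text
clock: 5.68
eef_pos: [0.413, -0.3343, 0.0344]
orientation: [3.136, 0.179, 0.003]
wrist_force: [-0.2, 1.0, 6.0]
grip_width: 0.0432
```

```bash
python3 -m inch '[[0.03,[-0.001,0.01,0],[0,0,0]],[0.03,[-0.0025,0.02,0],[0,0,0]],[0.03,[-0.0035,0.03,0],[0,0,0]],[0.03,[-0.005,0.04,0],[0,0,0]],[0.03,[-0.0055,0.05,0],[0,0,0]],[0.03,[-0.0055,0.05,0],[0,0,0]]]' 30
```

```text
clock: 6.42
eef_pos: [0.4076, -0.2848, 0.0344]
orientation: [3.133, 0.178, 0.003]
wrist_force: [1.3, -2.4, 8.5]
grip_width: 0.0433
```

```bash
python3 -m inch '[[0.03,[-0.001,0.01,0],[0,0,0]],[0.03,[-0.0025,0.02,0],[0,0,0]],[0.03,[-0.0035,0.03,0],[0,0,0]],[0.03,[-0.005,0.04,0],[0,0,0]],[0.03,[-0.0055,0.05,0],[0,0,0]],[0.03,[-0.007,0.06,0],[0,0,0]],[0.03,[-0.008,0.069,0],[0,0,0]],[0.03,[-0.008,0.069,0],[0,0,0]]]' 30
python3 - <<'E'
from h import *
a=camera("side")
crop("side",a,240,190,310,260,"s4")
E
```

```text
clock: 7.42
eef_pos: [0.3998, -0.2163, 0.0344]
orientation: [3.132, 0.177, 0.004]
wrist_force: [0.8, -3.2, 8.9]
grip_width: 0.0435
```

View pics/s4.png

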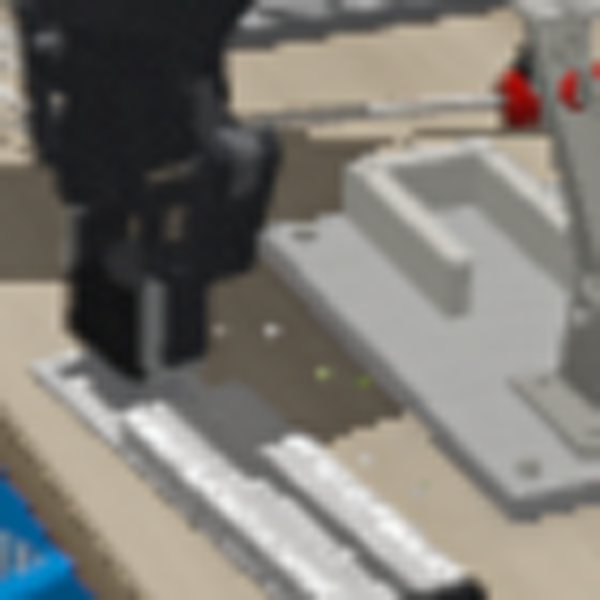

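```bash
python3 -m inch '[[0.03,[0,0,0.01],[0,0,0]],[0.03,[0,0,0.03],[0,0,0]],[0.03,[0,0,0.06],[0,0,0]],[0.03,[0,0,0.095],[0,0,0]],[0.03,[0,0,0.095],[0,0,0]]]' 35
python3 - <<'E'
from h import *
a=camera("side")
crop("side",a,230,170,310,250,"s5")
E
```

```text
clock: 8.1
eef_pos: [0.3995, -0.2144, 0.13]
orientation: [3.136, 0.181, 0.004]
wrist_force: [0.2, -0.4, -0.8]
grip_width: 0.043
```

View pics/s5.png

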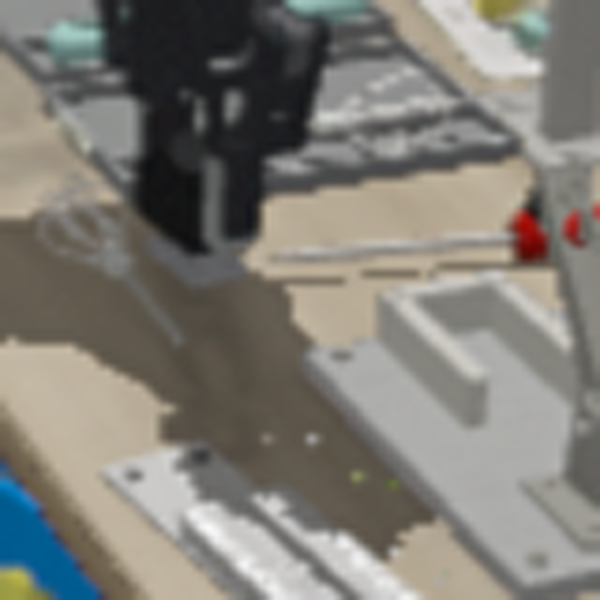

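```bash
python3 -m inch '[[0.03,[0.1,0.4,-0.01],[0,0,0.9]],[0.03,[0.1,0.4,-0.01],[0,0,0.9]],[0.03,[0.1,0.4,-0.01],[0,0,0.9]],[0.03,[0.1,0.4,-0.01],[0,0,0.9]],[0.03,[0.1,0.4,-0.01],[0,0,0.9]],[0.03,[0.1,0.4,-0.01],[0,0,0.9]],[0.03,[0.1,0.4,-0.01],[0,0,0.9]],[0.03,[0.1,0.4,-0.01],[0,0,0.9]]]' 35
```

```text
clock: 9.15
eef_pos: [0.4975, 0.1894, 0.1164]
orientation: [-2.739, -1.534, 0.003]
wrist_force: [-0.2, -0.5, -0.5]
grip_width: 0.0433
```

```bash
python3 -m inch '[[0.03,[0.091,0.2,0.002],[0,0,0.55]],[0.03,[0.091,0.2,0.002],[0,0,0.55]],[0.03,[0.091,0.2,0.002],[0,0,0.55]],[0.03,[0.091,0.2,0.002],[0,0,0.55]],[0.03,[0.091,0.2,0.002],[0,0,0.55]],[0.03,[0.091,0.2,0.002],[0,0,0.55]]]' 35
python3 -m inch '[[0.03,[0,0,-0.04],[0,0,0]],[0.03,[0,0,-0.06],[0,0,0]],[0.03,[0,0,-0.065],[0,0,0]],[0.03,[0,0,-0.065],[0,0,0]]]' 35
python3 - <<'E'
from h import *
a=camera("side");b=camera("top");print(get_state()["orientation"],get_state()["eef_pos"],get_state()["joint_pos"])
crop("side",a,190,110,270,190,"s6");crop("top",b,85,120,185,220,"t6")
E
```

```text
clock: 9.9
eef_pos: [0.5892, 0.3823, 0.119]
orientation: [-2.232, -2.211, 0.006]
wrist_force: [-0.5, -0.2, -0.6]
grip_width: 0.0432
clock: 10.4
eef_pos: [0.5903, 0.3847, 0.0557]
orientation: [2.23, 2.213, 0.0]
wrist_force: [-0.2, -0.0, -1.1]
grip_width: 0.043
[2.229  2.2131 0.003 ] [0.5907 0.3853 0.0566] [-0.8223  0.9595  0.3868  1.4838 -0.4518  0.7855 -0.2699]
```

View pics/s6.png

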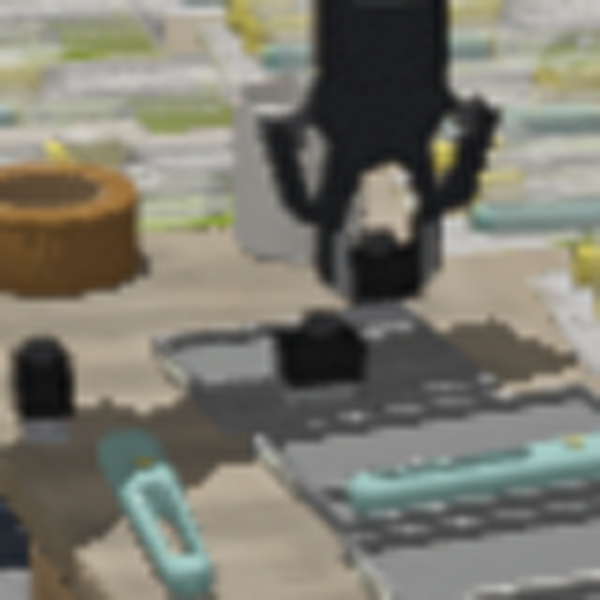

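View pics/t6.png

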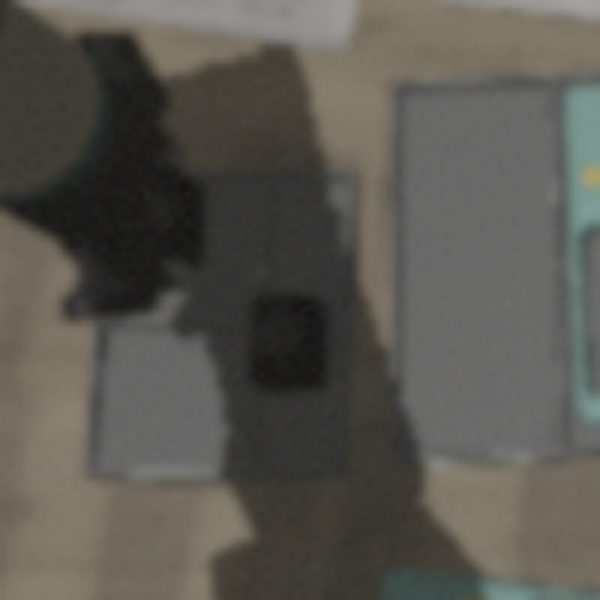

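```bash
python3 -m inch '[[0.03,[-0.002,0.003,-0.01],[0,0,0]],[0.03,[-0.002,0.003,-0.018],[0,0,0]],[0.03,[-0.002,0.003,-0.022],[0,0,0]],[0.03,[-0.002,0.003,-0.022],[0,0,0]]]' 35
```

```text
clock: 11.0
eef_pos: [0.5874, 0.3882, 0.0335]
orientation: [-2.228, -2.213, 0.001]
wrist_force: [-1.6, -0.2, 4.5]
grip_width: 0.0433
```

Contact with the floor (4.5 N). Release and rise.

```bash
python3 -m inch '[[0.06,[0,0,0],[0,0,0]],[0.06,[0,0,0],[0,0,0]],[0.06,[0,0,0],[0,0,0]],[0.06,[0,0,0],[0,0,0]],[0.06,[0,0,0.03],[0,0,0]],[0.06,[0,0,0.07],[0,0,0]],[0.06,[0,0,0.075],[0,0,0]]]' 35
python3 -m inch '[[0.06,[-0.1,-0.02,0.06],[0,0,0]],[0.06,[-0.2,-0.05,0.06],[0,0,0]],[0.06,[-0.2,-0.05,0.06],[0,0,0]],[0.06,[-0.2,-0.05,0.06],[0,0,0]],[0.06,[-0.2,-0.05,0.06],[0,0,0]]]' 35
python3 - <<'E'
from h import *
a=camera("side");b=camera("top");print(get_state()["orientation"],get_state()["eef_pos"],get_state()["joint_pos"])
crop("side",a,180,110,280,185,"s7");crop("top",b,85,120,185,220,"t7")
E
```

```text
clock: 11.88
eef_pos: [0.5901, 0.3889, 0.1117]
orientation: [2.228, 2.212, 0.009]
wrist_force: [0.7, 0.6, -0.8]
grip_width: 0.0601
clock: 12.5
eef_pos: [0.3851, 0.3378, 0.1683]
orientation: [-2.226, -2.215, 0.003]
wrist_force: [0.7, -1.1, -0.0]
grip_width: 0.0601
[2.2286 2.2137 0.0015] [0.3884 0.3385 0.1683] [-1.0769  0.5892  0.4578  1.9786 -0.4098  0.6633 -0.3653]
```

View pics/s7.png

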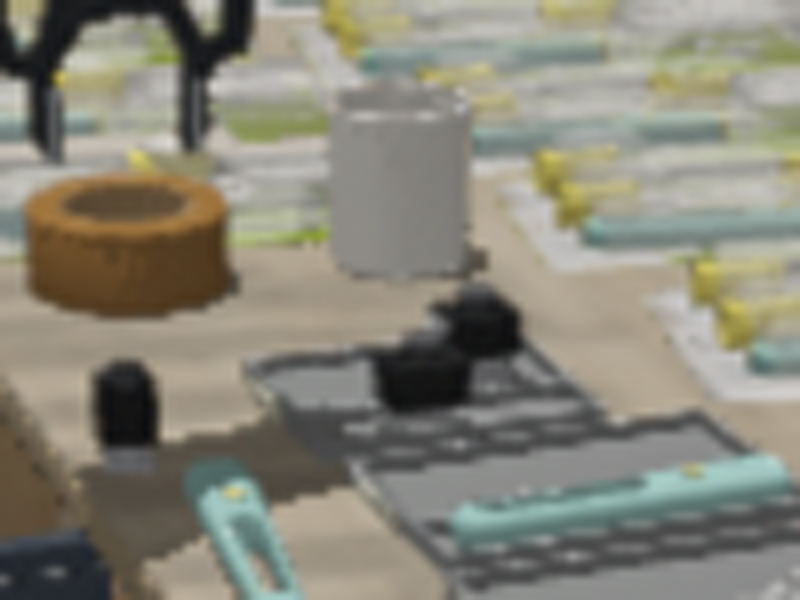

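View pics/t7.png

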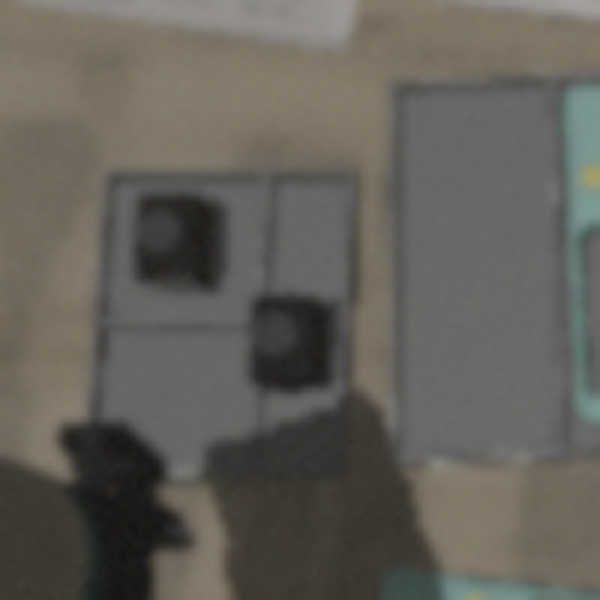

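Run:
```python
from ov import *
B=[(.386,.344,d(82),.044,.032,.014,.040,(0,255,0)),(.386,.344,d(82),.022,.022,.040,.050,(0,255,255)),(.4035,.2013,d(84.2),.17,.031,0,.021,(255,0,255)),
 (.551,.3685,0,.156,.128,0,.012,(255,255,0)),(.577,.2215,0,.196,.128,0,.012,(255,255,0)),(.572,.074,0,.196,.128,0,.012,(255,255,0))]
run(np.load("im0.npz"),"1",B)
```

```text
(no output)
```

View pics/ov_1_a.png

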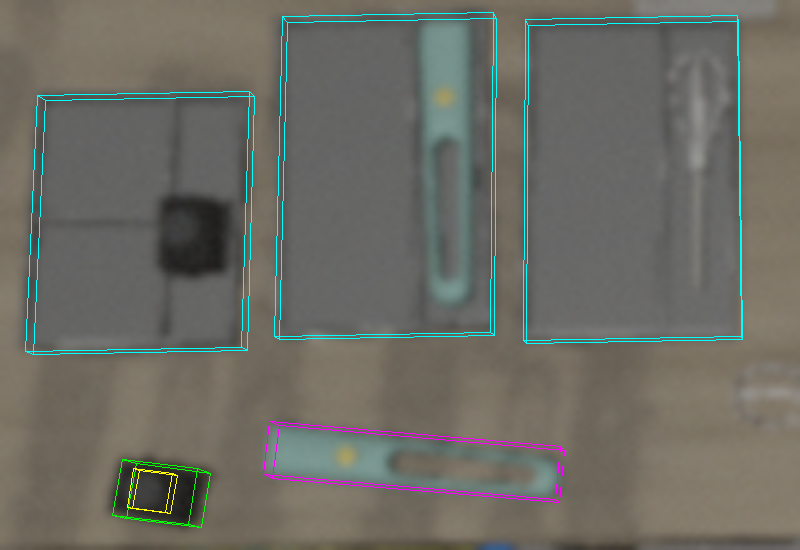

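View pics/ov_1_c.png

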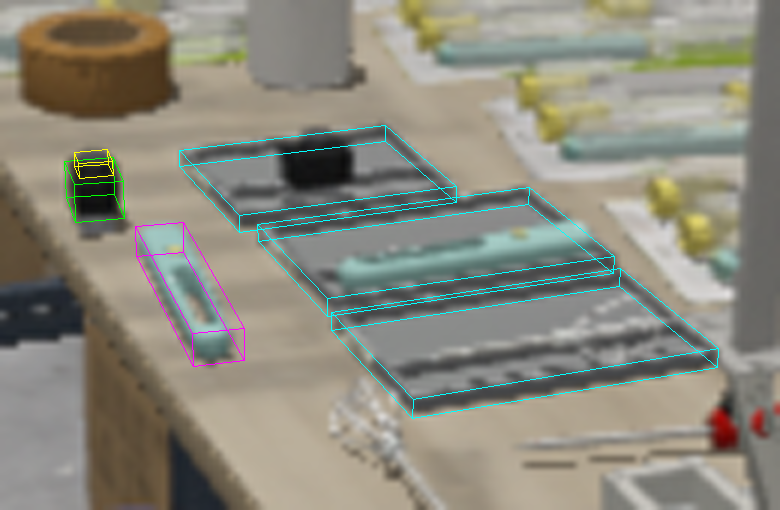

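```bash
python3 -m inch '[[0.06,[-0.002,0.0055,-0.05],[0,0,-0.133]],[0.06,[-0.002,0.0055,-0.08],[0,0,-0.133]],[0.06,[-0.002,0.0055,-0.08],[0,0,-0.133]],[0.06,[-0.002,0.0055,-0.08],[0,0,-0.133]]]' 30
python3 - <<'E'
from h import *
a=camera("side");print(get_state()["orientation"],get_state()["eef_pos"])
crop("side",a,165,120,225,180,"s8")
E
```

```text
clock: 13.1
eef_pos: [0.3874, 0.3436, 0.0888]
orientation: [2.372, 2.059, 0.002]
wrist_force: [0.6, 0.3, 0.2]
grip_width: 0.06
[2.3719 2.0594 0.0035] [0.3874 0.3439 0.0892]
```

View pics/s8.png

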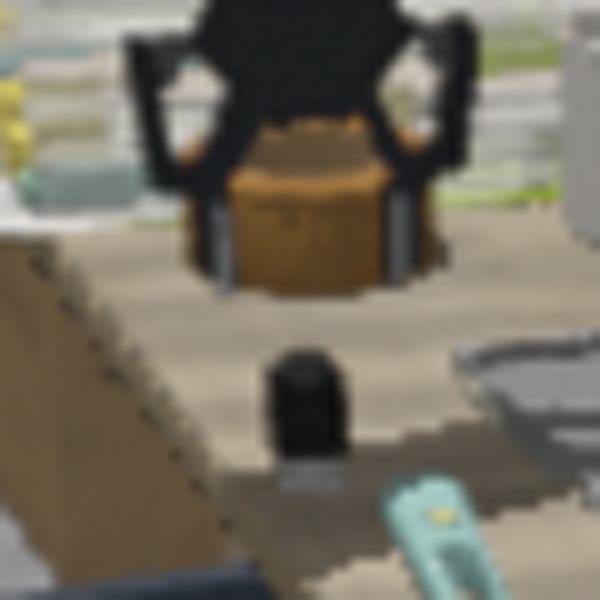

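Centred over stop B. Descend and grip.

```bash
python3 -m inch '[[0.06,[-0.001,0,-0.03],[0,0,0]],[0.06,[-0.001,0,-0.05],[0,0,0]],[0.06,[-0.001,0,-0.058],[0,0,0]],[0.06,[-0.001,0,-0.058],[0,0,0]],[0.02,[-0.001,0,-0.058],[0,0,0]],[0.02,[-0.001,0,-0.058],[0,0,0]],[0.02,[-0.001,0,-0.058],[0,0,0]],[0.02,[-0.001,0,-0.058],[0,0,0]],[0.02,[-0.001,0,-0.058],[0,0,0]],[0.02,[-0.001,0,-0.058],[0,0,0]]]' 30
```

```text
clock: 14.4
eef_pos: [0.3854, 0.344, 0.0313]
orientation: [-2.371, -2.06, -0.003]
wrist_force: [0.0, -0.1, 6.1]
grip_width: 0.0321
```

```bash
python3 -m inch '[[0.02,[0,0,0.03],[0,0,0]],[0.02,[0,0,0.085],[0,0,0]],[0.02,[0.06,0.02,0.085],[0,0,0.8]],[0.02,[0.127,0.045,0.085],[0,0,1.2]],[0.02,[0.127,0.045,0.085],[0,0,1.71]],[0.02,[0.127,0.045,0.085],[0,0,1.71]],[0.02,[0.127,0.045,0.085],[0,0,1.71]],[0.02,[0.127,0.045,0.085],[0,0,1.71]],[0.02,[0.127,0.045,0.085],[0,0,1.71]],[0.02,[0.127,0.045,0.085],[0,0,1.71]]]' 35
```

```text
clock: 15.65
eef_pos: [0.5117, 0.3883, 0.1154]
orientation: [0.321, 3.125, -0.001]
wrist_force: [-0.8, -1.1, -0.4]
grip_width: 0.0316
```

```bash
python3 -m inch '[[0.02,[0.001,0.001,0],[0,0,0.18]],[0.02,[0.001,0.001,-0.03],[0,0,0.205]],[0.02,[0.001,0.001,-0.06],[0,0,0.205]],[0.02,[0.001,0.001,-0.065],[0,0,0.205]],[0.02,[0.001,0.001,-0.065],[0,0,0.205]]]' 35
python3 - <<'E'
from h import *
a=camera("side");b=camera("top");print(get_state()["orientation"],get_state()["eef_pos"],get_state()["joint_pos"])
crop("side",a,190,120,270,180,"s9");crop("top",b,85,120,185,220,"t9")
E
```

```text
clock: 16.27
eef_pos: [0.513, 0.3897, 0.0506]
orientation: [0.009, 3.141, -0.0]
wrist_force: [0.5, -0.1, -0.4]
grip_width: 0.0314
[0.0091 3.1398 0.0019] [0.5136 0.3902 0.0516] [-0.6838  0.8614 -0.0159  1.6681  0.0214  0.6102  0.8533]
```

View pics/s9.png

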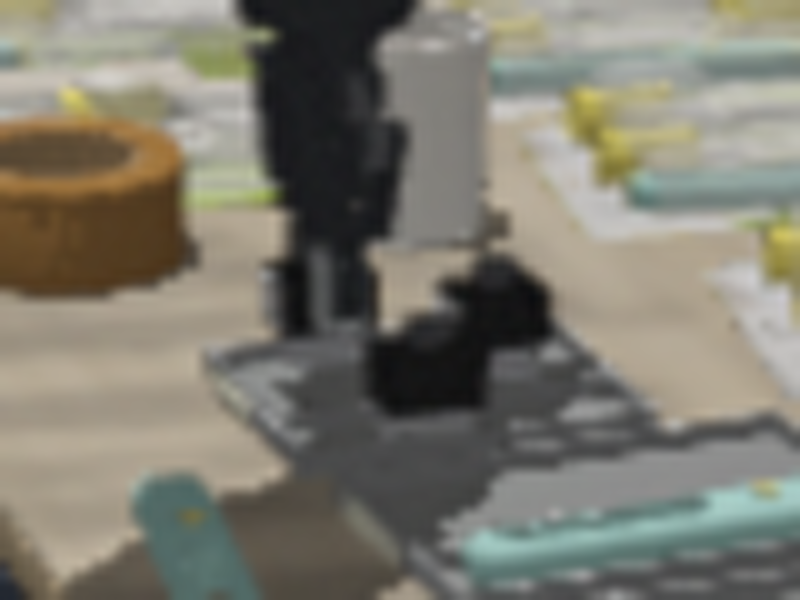

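Well placed over the near bay. Lower ~17 mm, release gently (small opening), rise.

```bash
python3 -m inch '[[0.02,[0,0,-0.008],[0,0,0]],[0.02,[0,0,-0.014],[0,0,0]],[0.02,[0,0,-0.0175],[0,0,0]],[0.02,[0,0,-0.0175],[0,0,0]]]' 35
python3 -m inch '[[0.044,[0,0,0],[0,0,0]],[0.044,[0,0,0],[0,0,0]],[0.044,[0,0,0],[0,0,0]],[0.044,[0,0,0.03],[0,0,0]],[0.044,[0,0,0.075],[0,0,0]],[0.044,[0,0,0.085],[0,0,0]],[0.044,[0,0,0.085],[0,0,0]]]' 35
```

```text
clock: 16.88
eef_pos: [0.5129, 0.3895, 0.0344]
orientation: [-0.009, -3.141, 0.0]
wrist_force: [-3.4, -1.9, 12.1]
grip_width: 0.0322
clock: 17.75
eef_pos: [0.5131, 0.3897, 0.1182]
orientation: [0.009, 3.141, 0.001]
wrist_force: [-0.3, 0.6, 0.6]
grip_width: 0.0441
```

```bash
python3 -m inch '[[0.055,[-0.109,-0.188,0],[0,0,-1.667]],[0.055,[-0.109,-0.188,0],[0,0,-1.667]],[0.055,[-0.109,-0.188,0],[0,0,-1.667]],[0.055,[-0.109,-0.188,0],[0,0,-1.667]],[0.055,[-0.109,-0.188,0],[0,0,-1.667]],[0.055,[-0.109,-0.188,0],[0,0,-1.667]],[0.055,[-0.109,-0.188,0],[0,0,-1.667]],[0.055,[-0.109,-0.188,-0.03],[0,0,-1.667]],[0.055,[-0.109,-0.188,-0.06],[0,0,-1.667]],[0.055,[-0.109,-0.188,-0.06],[0,0,-1.667]]]' 30
python3 - <<'E'
from h import *
a=camera("side");b=camera("top");print(get_state()["orientation"],get_state()["eef_pos"],get_state()["joint_pos"])
crop("side",a,180,130,260,190,"s10");crop("top",b,85,120,225,240,"t10")
E
```

```text
clock: 19.0
eef_pos: [0.4017, 0.2003, 0.0555]
orientation: [-2.33, -2.106, 0.01]
wrist_force: [-0.6, -0.2, -0.1]
grip_width: 0.0552
[-2.329  -2.1083  0.0031] [0.4034 0.201  0.0575] [-0.6937  0.717   0.2497  2.2072 -0.6144  0.2848 -0.0077]
```

View pics/s10.png

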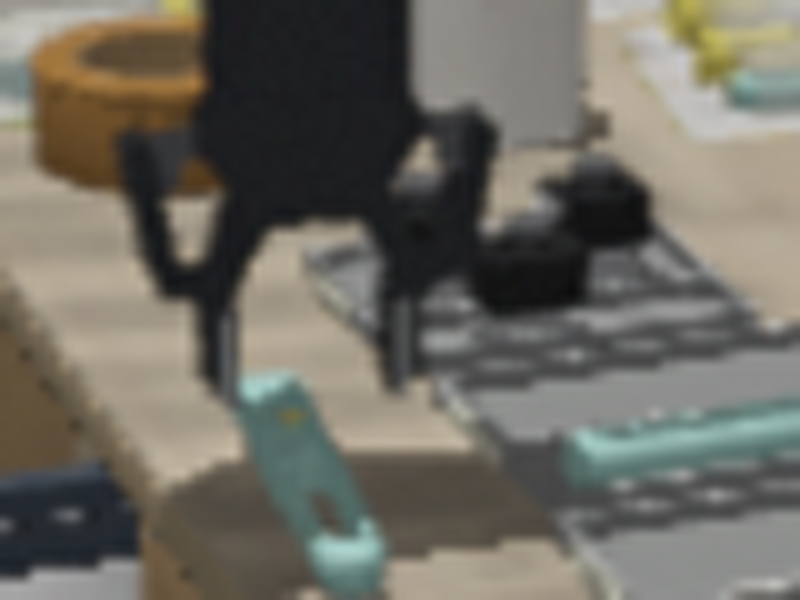

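View pics/t10.png

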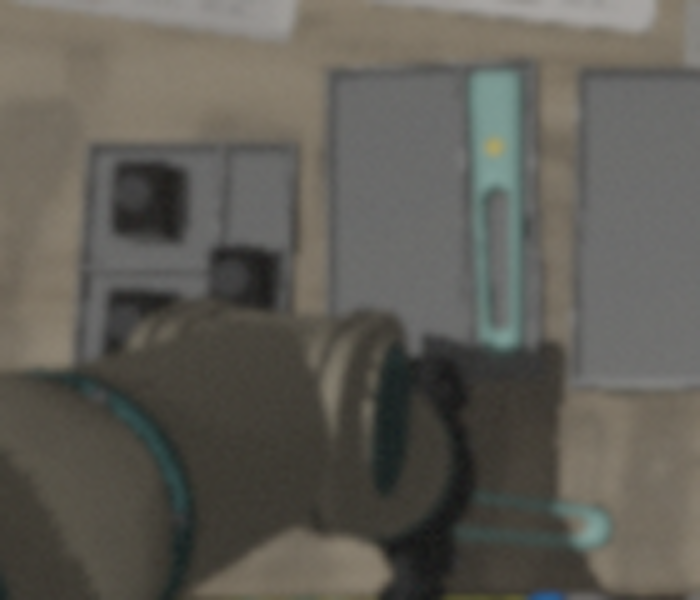

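```bash
python3 -m inch '[[0.055,[0.001,0.0005,-0.015],[0,0,0]],[0.055,[0.001,0.0005,-0.03],[0,0,0]],[0.055,[0.001,0.0005,-0.039],[0,0,0]],[0.055,[0.001,0.0005,-0.039],[0,0,0]]]' 30
python3 - <<'E'
from h import *
a=camera("side");print(get_state()["orientation"],get_state()["eef_pos"],get_state()["joint_pos"])
crop("side",a,190,145,240,195,"s11")
E
```

```text
clock: 19.6
eef_pos: [0.4048, 0.202, 0.0184]
orientation: [2.331, 2.106, -0.001]
wrist_force: [0.2, 0.0, -0.8]
grip_width: 0.0546
[ 2.331   2.1058 -0.0001] [0.405  0.2021 0.0187] [-0.7023  0.8063  0.2642  2.2126 -0.9402  0.2352  0.3084]
```

View pics/s11.png

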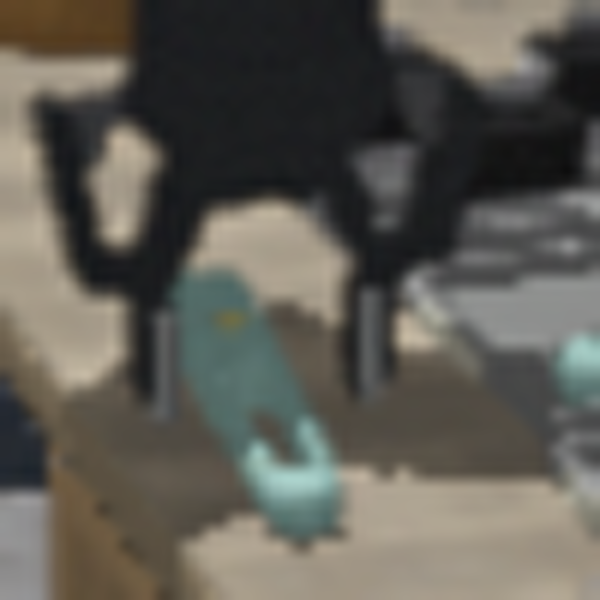

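```bash
python3 -m inch '[[0.015,[0,0,0],[0,0,0]],[0.015,[0,0,0],[0,0,0]],[0.015,[0,0,0],[0,0,0]],[0.015,[0,0,0],[0,0,0]],[0.015,[0,0,0],[0,0,0]],[0.015,[0,0,0],[0,0,0]]]' 40
python3 -m inch '[[0.015,[0,0,0.02],[0,0,0]],[0.015,[0.02,0.005,0.05],[0,0,0]],[0.015,[0.04,0.01,0.08],[0,0,0]],[0.015,[0.04,0.01,0.08],[0,0,0]]]' 40
python3 - <<'E'
from h import *
a=camera("side");print(get_state()["orientation"],get_state()["eef_pos"],get_state()["joint_pos"])
crop("side",a,180,125,260,185,"s12")
E
```

```text
clock: 20.4
eef_pos: [0.4051, 0.2022, 0.0194]
orientation: [-2.332, -2.105, -0.002]
wrist_force: [-0.8, 0.3, 5.0]
grip_width: 0.0253
clock: 20.9
eef_pos: [0.4478, 0.2129, 0.1007]
orientation: [2.329, 2.104, 0.009]
wrist_force: [0.1, -0.4, -1.4]
grip_width: 0.025
[2.3304 2.106  0.0029] [0.4454 0.2126 0.0993] [-0.8709  0.7208  0.5654  2.0858 -0.7526  0.5437  0.1477]
```

View pics/s12.png

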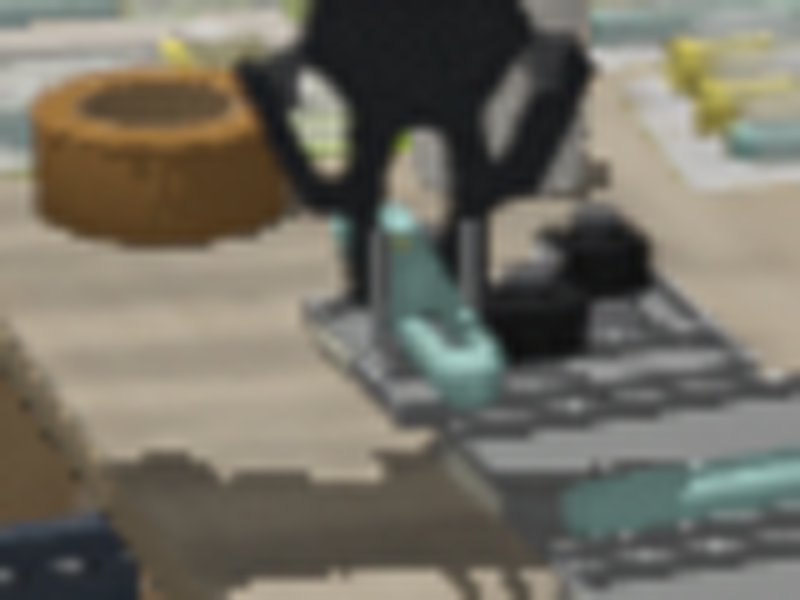

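```bash
python3 -m inch '[[0.015,[0.04,0.01,0.005],[0,0,-0.4]],[0.015,[0.08,0.02,0.005],[0,0,-0.8]],[0.015,[0.13,0.03,0.005],[0,0,-1.471]],[0.015,[0.13,0.03,0.005],[0,0,-1.471]],[0.015,[0.13,0.03,0.005],[0,0,-1.471]],[0.015,[0.13,0.03,0.005],[0,0,-1.471]],[0.015,[0.13,0.03,0.005],[0,0,-1.471]],[0.015,[0.13,0.03,0.005],[0,0,-1.471]],[0.015,[0.13,0.03,0.005],[0,0,-1.471]],[0.015,[0.13,0.03,0.005],[0,0,-1.471]]]' 40
python3 -m inch '[[0.015,[0,0,-0.03],[0,0,0]],[0.015,[0,0,-0.045],[0,0,0]],[0.015,[0,0,-0.045],[0,0,0]]]' 40
python3 - <<'E'
from h import *
a=camera("side");b=camera("top");print(get_state()["orientation"],get_state()["eef_pos"],get_state()["joint_pos"])
crop("side",a,210,130,290,190,"s13");crop("top",b,125,120,225,220,"t13")
E
```

```text
clock: 22.2
eef_pos: [0.5741, 0.2418, 0.1028]
orientation: [3.141, -0.0, -0.003]
wrist_force: [-0.1, -0.4, -0.2]
grip_width: 0.0247
clock: 22.58
eef_pos: [0.574, 0.2419, 0.0578]
orientation: [3.141, -0.003, -0.004]
wrist_force: [-1.0, -0.6, -0.5]
grip_width: 0.0252
[-3.1415  0.0032 -0.0012] [0.5753 0.2419 0.0594] [-0.9365  1.0474  0.9151  1.7427 -1.0414  0.9194 -1.1306]
```

View pics/s13.png

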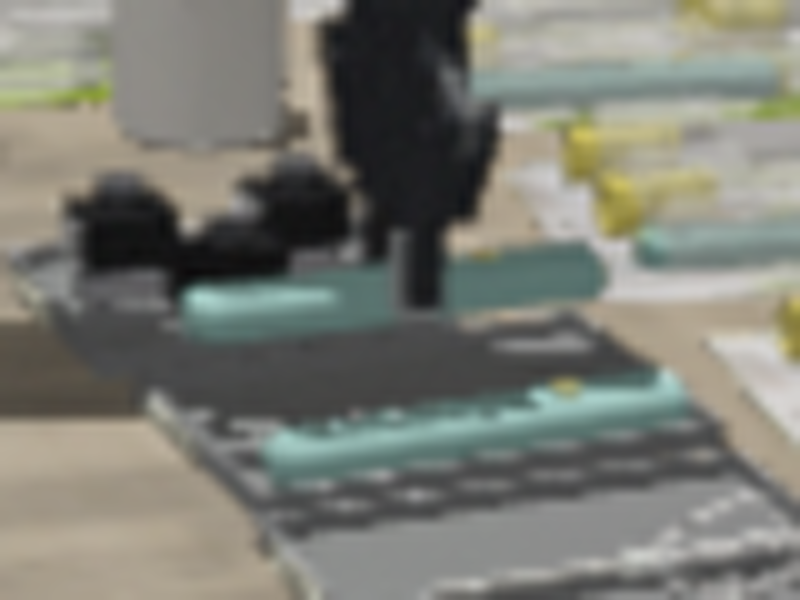

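View pics/t13.png

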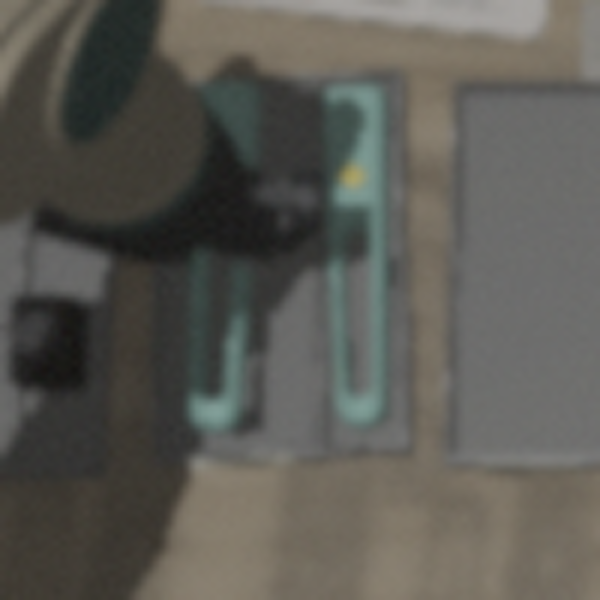

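Run:
```python
from h import *
print(atz("top",125+217/6-.5,120+430/6-.5,.048), atz("top",125+235/6-.5,120+78/6-.5,.055))
print("tray inner near edge",atz("top",125+300/6-.5,120+457/6-.5,.012),"sample near",atz("top",125+360/6-.5,120+424/6-.5,.013))
```

```text
[0.4885 0.2437 0.048 ] [0.661  0.2371 0.055 ]
tray inner near edge [0.4808 0.2109 0.012 ] sample near [0.4965 0.1814 0.013 ]
```

```bash
python3 -m inch '[[0.015,[0.002,0.001,-0.015],[0,0,0]],[0.015,[0.002,0.001,-0.028],[0,0,0]],[0.015,[0.002,0.001,-0.035],[0,0,0]],[0.015,[0.002,0.001,-0.035],[0,0,0]]]' 40
```

```text
clock: 23.18
eef_pos: [0.5768, 0.2429, 0.0234]
orientation: [-3.142, 0.004, 0.001]
wrist_force: [0.6, 0.1, -0.7]
grip_width: 0.0253
```

```bash
python3 -m inch '[[0.015,[0,0,-0.0015],[0,0,0]],[0.015,[0,0,-0.0015],[0,0,0]],[0.045,[0,0,-0.0015],[0,0,0]],[0.045,[0,0,-0.0015],[0,0,0]],[0.045,[0,0,-0.0015],[0,0,0]],[0.045,[0,0,0.02],[0,0,0]],[0.045,[0,0,0.07],[0,0,0]],[0.045,[0,0,0.085],[0,0,0]],[0.045,[0,0,0.085],[0,0,0]]]' 40
python3 - <<'E'
from h import *
a=camera("side");print(get_state()["joint_pos"],get_state()["eef_pos"])
crop("side",a,210,130,290,190,"s14")
E
```

```text
clock: 24.3
eef_pos: [0.5777, 0.2434, 0.1107]
orientation: [-3.14, 0.003, -0.004]
wrist_force: [0.1, -0.1, -1.4]
grip_width: 0.045
[-0.9453  0.9716  0.9335  1.7174 -0.9396  0.9663 -1.2064] [0.5767 0.2435 0.1091]
```

View pics/s14.png

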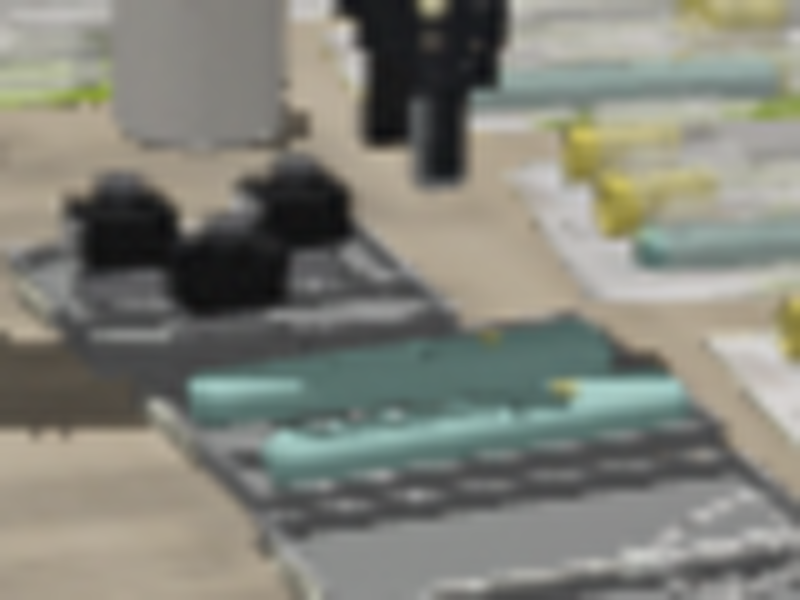

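```bash
python3 -m inch '[[0.04,[-0.14,-0.31,0],[0,0,1.538]],[0.04,[-0.14,-0.31,0],[0,0,1.538]],[0.04,[-0.14,-0.31,0],[0,0,1.538]],[0.04,[-0.14,-0.31,0],[0,0,1.538]],[0.04,[-0.14,-0.31,0],[0,0,1.538]],[0.04,[-0.14,-0.31,0],[0,0,1.538]],[0.04,[-0.14,-0.31,0],[0,0,1.538]],[0.04,[-0.14,-0.31,0],[0,0,1.538]],[0.04,[-0.14,-0.31,-0.02],[0,0,1.538]],[0.04,[-0.14,-0.31,-0.04],[0,0,1.538]]]' 25
python3 - <<'E'
from h import *
a=camera("side");b=camera("top");print(get_state()["joint_pos"],get_state()["eef_pos"],get_state()["orientation"])
crop("side",a,220,175,280,220,"s15");crop("top",b,220,170,320,240,"t15")
E
```

```text
clock: 25.6
eef_pos: [0.4363, -0.0665, 0.0677]
orientation: [-2.258, -2.182, 0.0]
wrist_force: [-0.2, 0.5, 1.0]
grip_width: 0.0399
[-0.1245  0.7006  0.3147  2.2301 -0.7087  0.3129  0.7694] [ 0.435  -0.0664  0.0668] [-2.257  -2.1788  0.0041]
```

View pics/s15.png

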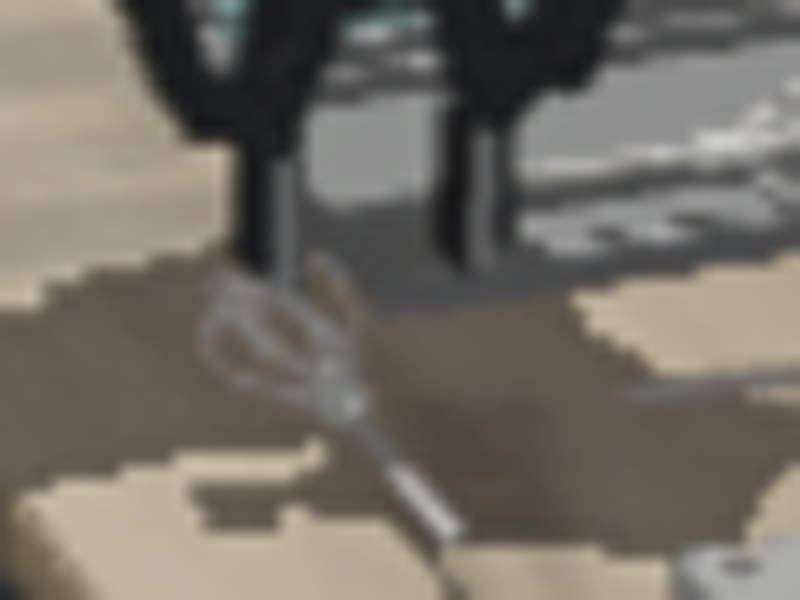

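View pics/t15.png

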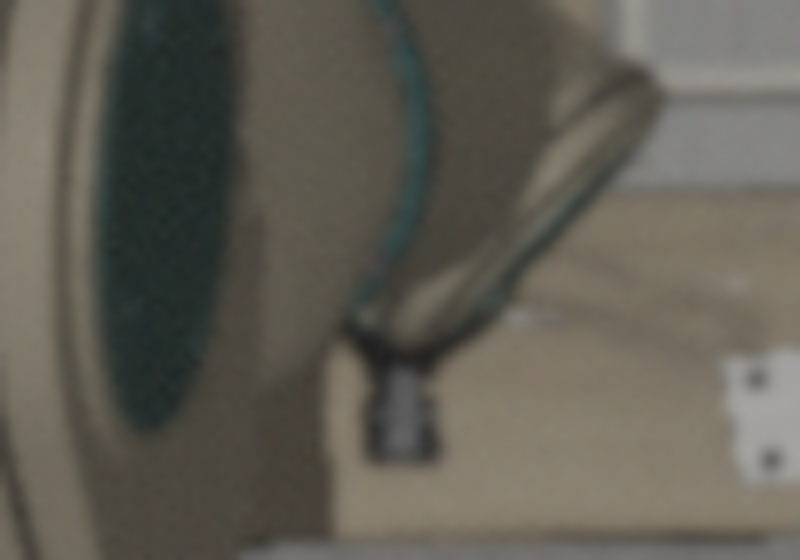

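Run:
```python
from h import *
for X in((.4347,-.129,.018),(.4347,-.129,.012),(.4367,-.067,.018),(.4375,-.042,.018),(.439,.008,.018)):
    p=proj("side",X);print(X,p,((p-[220,175]+.5)*13.333).round(0))
```

```text
(0.4347, -0.129, 0.018) [253.9424 214.7531] [459. 537.]
(0.4347, -0.129, 0.012) [253.892  216.4671] [459. 560.]
(0.4367, -0.067, 0.018) [246.835 205.951] [364. 419.]
(0.4375, -0.042, 0.018) [244.1185 202.5893] [328. 375.]
(0.439, 0.008, 0.018) [238.8975 196.1673] [259. 289.]
```

```bash
python3 -m inch '[[0.04,[0.001,0,-0.015],[0,0,0]],[0.04,[0.001,0,-0.03],[0,0,0]],[0.04,[0.001,0,-0.042],[0,0,0]],[0.04,[0.001,0,-0.047],[0,0,0]],[0.04,[0.001,0,-0.047],[0,0,0]]]' 25
python3 - <<'E'
from h import *
a=camera("side");print(get_state()["joint_pos"],get_state()["eef_pos"],get_state()["orientation"])
crop("side",a,220,175,280,220,"s16")
E
```

```text
clock: 26.32
eef_pos: [0.4375, -0.0667, 0.0216]
orientation: [-2.259, -2.182, 0.001]
wrist_force: [0.2, 0.6, -0.1]
grip_width: 0.0399
[-0.1022  0.7995  0.2833  2.2378 -1.0224  0.237   1.073 ] [ 0.4377 -0.0668  0.0218] [-2.2594 -2.1821  0.0007]
```

View pics/s16.png

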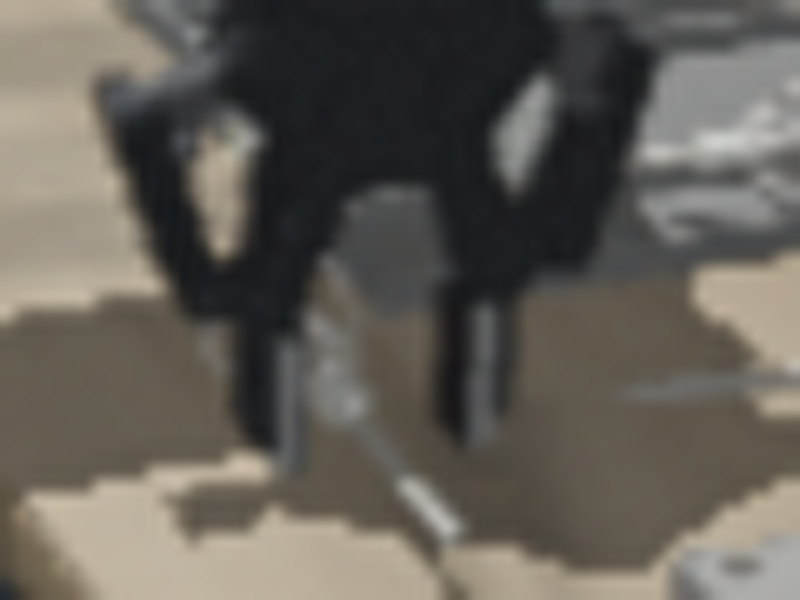

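```bash
python3 -m inch '[[0.04,[0,-0.005,0],[0,0,0]],[0.04,[0,-0.005,0],[0,0,0]],[0.004,[0,-0.005,0],[0,0,0]],[0.004,[0,-0.005,0],[0,0,0]],[0.004,[0,-0.005,0],[0,0,0]],[0.004,[0,-0.005,0],[0,0,0]],[0.004,[0,-0.005,0],[0,0,0]],[0.004,[0,-0.005,0],[0,0,0]],[0.004,[0,-0.005,0],[0,0,0]]]' 25
```

```text
clock: 27.5
eef_pos: [0.4379, -0.0719, 0.0218]
orientation: [2.26, 2.182, 0.0]
wrist_force: [1.0, 0.7, 1.2]
grip_width: 0.0093
```

```bash
python3 -m inch '[[0.004,[0,0,0.015],[0,0,0]],[0.004,[0.01,0,0.05],[0,0,0]],[0.004,[0.02,0,0.085],[0,0,0]],[0.004,[0.02,0,0.085],[0,0,0]]]' 30
python3 - <<'E'
from h import *
a=camera("side");print(get_state()["joint_pos"],get_state()["eef_pos"],get_state()["orientation"],get_state()["grip_width"])
crop("side",a,220,165,280,210,"s17")
E
```

```text
clock: 28.0
eef_pos: [0.4599, -0.0721, 0.1084]
orientation: [2.255, 2.181, 0.004]
wrist_force: [-0.5, 0.1, -0.6]
grip_width: 0.0094
[-0.3059  0.6908  0.6062  2.1587 -0.8048  0.5279  0.882 ] [ 0.4585 -0.0716  0.1072] [2.2576 2.1826 0.0016] 0.009237000083540179
```

View pics/s17.png

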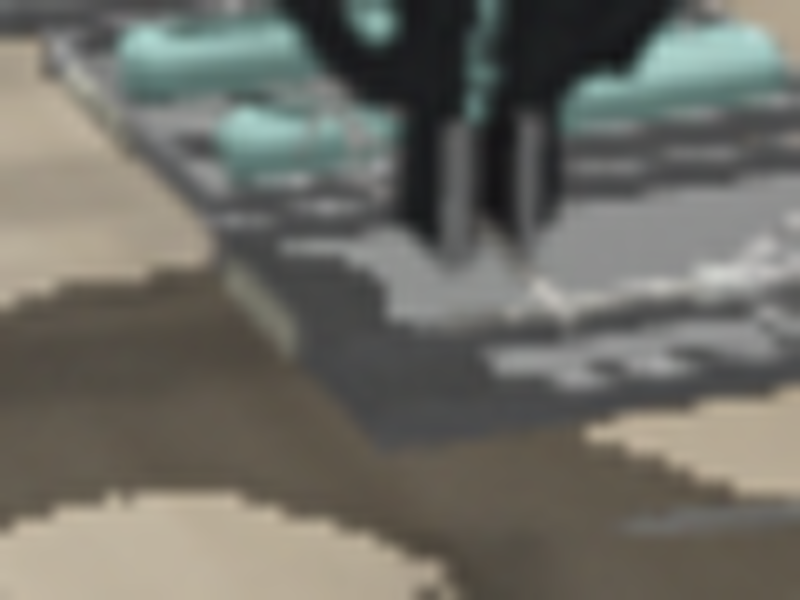

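```bash
python3 -m inch '[[0.004,[0.05,0.08,0],[0,0,-0.5]],[0.004,[0.1,0.166,0],[0,0,-1.537]],[0.004,[0.1,0.166,0],[0,0,-1.537]],[0.004,[0.1,0.166,0],[0,0,-1.537]],[0.004,[0.1,0.166,0],[0,0,-1.537]],[0.004,[0.1,0.166,0],[0,0,-1.537]],[0.004,[0.1,0.166,0],[0,0,-1.537]],[0.004,[0.1,0.166,0],[0,0,-1.537]],[0.004,[0.1,0.166,0],[0,0,-1.537]],[0.004,[0.1,0.166,0],[0,0,-1.537]]]' 30
python3 - <<'E'
from h import *
a=camera("side");b=camera("top");print(get_state()["joint_pos"],get_state()["eef_pos"],get_state()["orientation"],get_state()["grip_width"])
crop("side",a,220,135,310,205,"s18");crop("top",b,185,120,265,200,"t18")
E
```

```text
clock: 29.3
eef_pos: [0.5567, 0.0937, 0.1051]
orientation: [3.141, -0.002, -0.005]
wrist_force: [-0.1, -0.2, -1.0]
grip_width: 0.0087
[-0.7909  0.9694  1.0295  1.8922 -1.0514  0.9511 -0.8126] [0.5572 0.0938 0.1058] [-3.1416  0.0016  0.0028] 0.008988370186849306
```

View pics/s18.png

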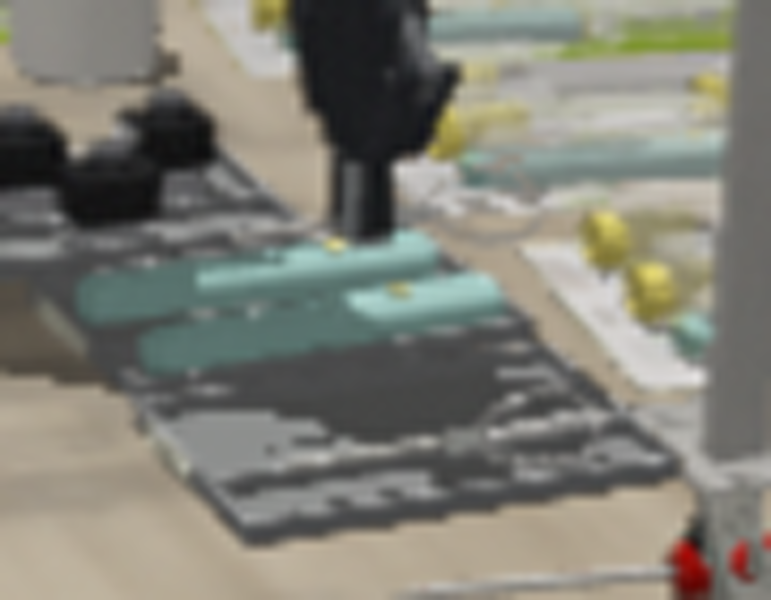

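View pics/t18.png

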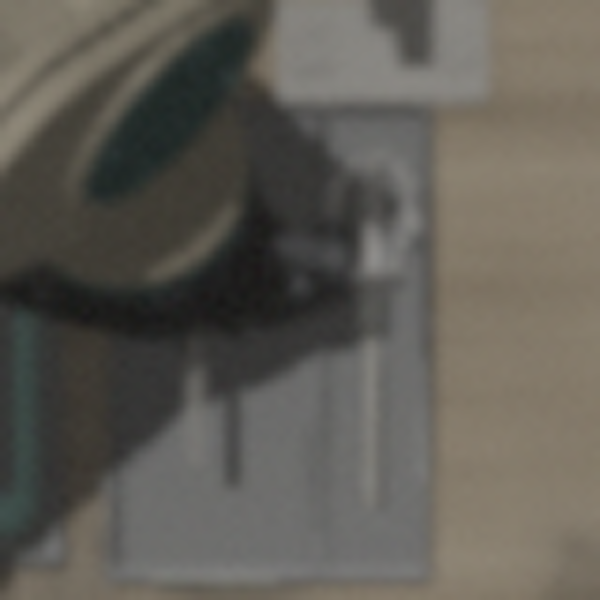

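```bash
python3 -m inch '[[0.004,[0.001,0.001,-0.03],[0,0,0]],[0.004,[0.001,0.001,-0.055],[0,0,0]],[0.004,[0.001,0.001,-0.065],[0,0,0]],[0.004,[0.001,0.001,-0.065],[0,0,0]]]' 30
python3 - <<'E'
from h import *
a=camera("side");b=camera("top");print(get_state()["joint_pos"],get_state()["eef_pos"],get_state()["orientation"],get_state()["grip_width"])
crop("side",a,230,150,310,210,"s19");crop("top",b,185,120,265,200,"t19")
E
```

```text
clock: 29.9
eef_pos: [0.5587, 0.0948, 0.0416]
orientation: [-3.141, 0.002, 0.001]
wrist_force: [-0.3, 0.2, 0.1]
grip_width: 0.0089
[-0.6997  0.9913  0.8257  1.909  -1.0812  0.7705 -0.805 ] [0.5594 0.0947 0.0425] [ 3.1414 -0.0023  0.0017] 0.008823108607782256
```

View pics/s19.png

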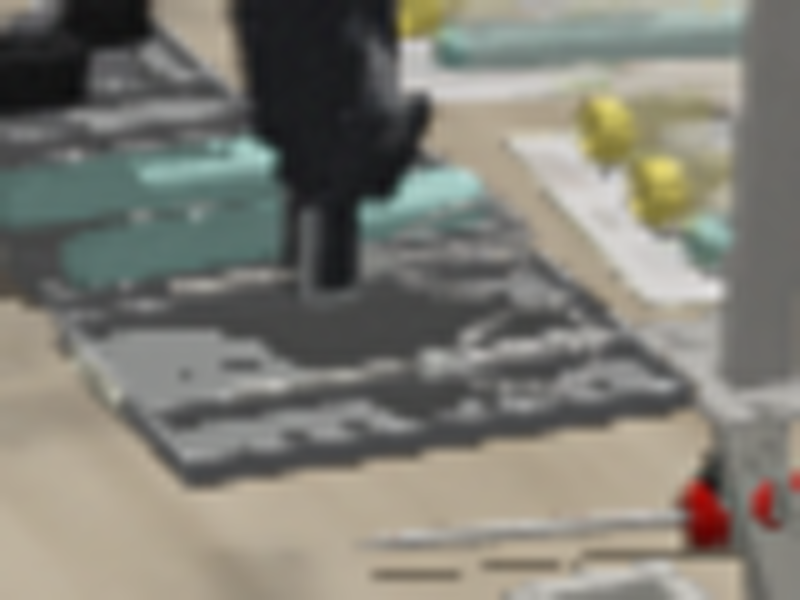

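View pics/t19.png

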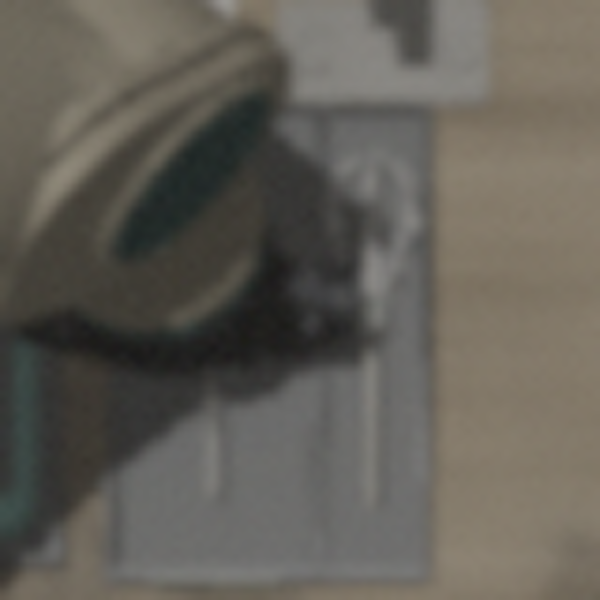

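```bash
python3 -m inch '[[0.004,[0,0,-0.008],[0,0,0]],[0.004,[0,0,-0.014],[0,0,0]],[0.004,[0,0,-0.017],[0,0,0]],[0.004,[0,0,-0.017],[0,0,0]]]' 30
```

```text
clock: 30.5
eef_pos: [0.5586, 0.0952, 0.025]
orientation: [-3.141, 0.002, 0.001]
wrist_force: [-0.9, 0.9, 2.7]
grip_width: 0.0089
```

Light contact with the floor. Release and rise.

```bash
python3 -m inch '[[0.025,[0,0,0],[0,0,0]],[0.03,[0,0,0],[0,0,0]],[0.03,[0,0,0],[0,0,0]],[0.03,[0,0,0.02],[0,0,0]],[0.03,[0,0,0.05],[0,0,0]],[0.03,[0,0,0.08],[0,0,0]],[0.03,[0,0,0.08],[0,0,0]]]' 30
python3 -m inch '[[0.03,[-0.05,-0.06,0.02],[0,0,0.5]],[0.03,[-0.1,-0.12,0.05],[0,0,0.5]],[0.03,[-0.1,-0.18,0.08],[0,0,0.5]],[0.03,[-0.1,-0.23,0.1],[0,0,0.5]],[0.03,[-0.1,-0.25,0.1],[0,0,0.5]],[0.03,[-0.1,-0.25,0.1],[0,0,0.5]],[0.03,[-0.1,-0.25,0.1],[0,0,0.5]]]' 30
python3 - <<'E'
from h import *
a=camera("side");b=camera("top");print(get_state()["eef_pos"],get_state()["wrist_force"])
crop("side",a,190,125,310,205,"s20");crop("top",b,90,115,270,240,"t20")
E
```

```text
clock: 31.38
eef_pos: [0.5607, 0.0948, 0.108]
orientation: [-3.141, 0.002, -0.008]
wrist_force: [-0.3, 0.1, -0.1]
grip_width: 0.03
clock: 32.25
eef_pos: [0.4585, -0.1541, 0.2045]
orientation: [-3.043, -0.775, 0.001]
wrist_force: [-1.0, 0.4, 0.6]
grip_width: 0.0299
[ 0.4587 -0.1532  0.2041] [-0.2351  0.2175  0.1475]
```

View pics/s20.png

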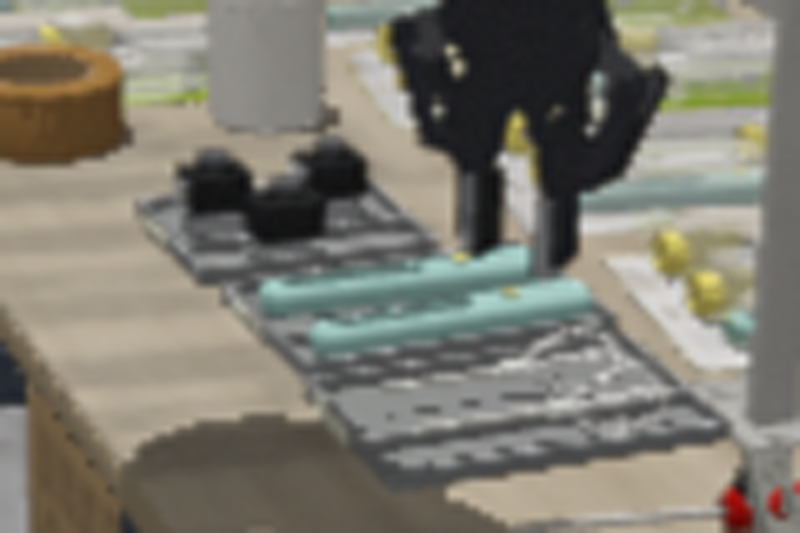

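View pics/t20.png

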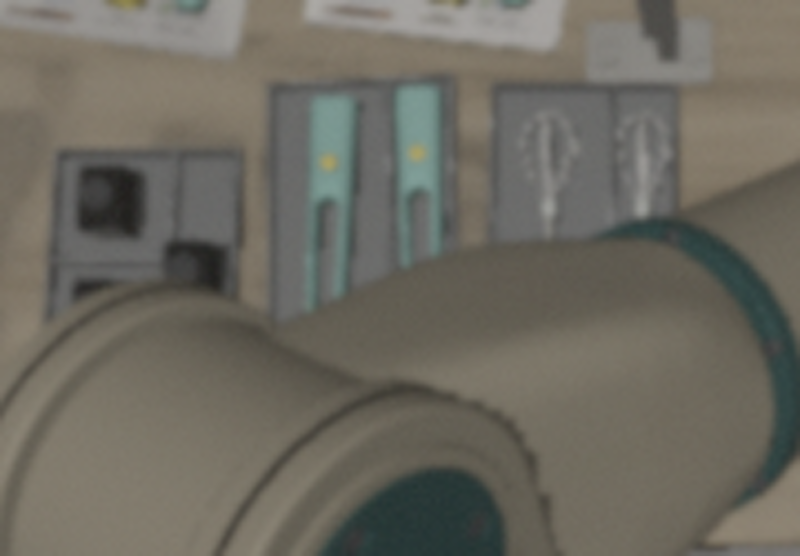

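```bash
python3 -m inch '[[0.03,[-0.02,-0.06,0.02],[0,0,0]],[0.03,[-0.03,-0.12,0.04],[0,0,0]],[0.03,[-0.04,-0.18,0.05],[0,0,-0.3]],[0.03,[-0.05,-0.24,0.05],[0,0,-0.3]],[0.03,[-0.05,-0.3,0.05],[0,0,-0.3]],[0.03,[-0.05,-0.3,0.05],[0,0,-0.3]],[0.03,[-0.05,-0.3,0.05],[0,0,-0.3]]]' 30
python3 - <<'E'
from h import *
a=camera("side");b=camera("top");print(get_state()["eef_pos"],get_state()["wrist_force"],get_state()["joint_pos"])
crop("side",a,190,125,310,205,"s21");crop("top",b,90,115,270,240,"t21")
E
```

```text
clock: 33.22
eef_pos: [0.4095, -0.4533, 0.2537]
orientation: [-3.123, -0.313, 0.001]
wrist_force: [0.0, 0.7, -0.5]
grip_width: 0.0299
[ 0.4102 -0.4525  0.2541] [ 0.3176 -0.5411  0.3819] [ 0.276   0.7266  0.9175  1.636  -0.633   1.1045  0.0004]
```

View pics/t21.png

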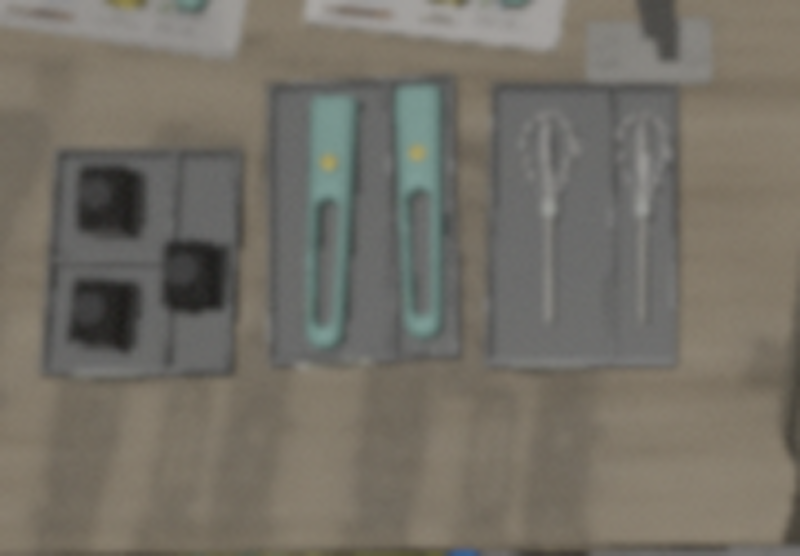

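View pics/s21.png

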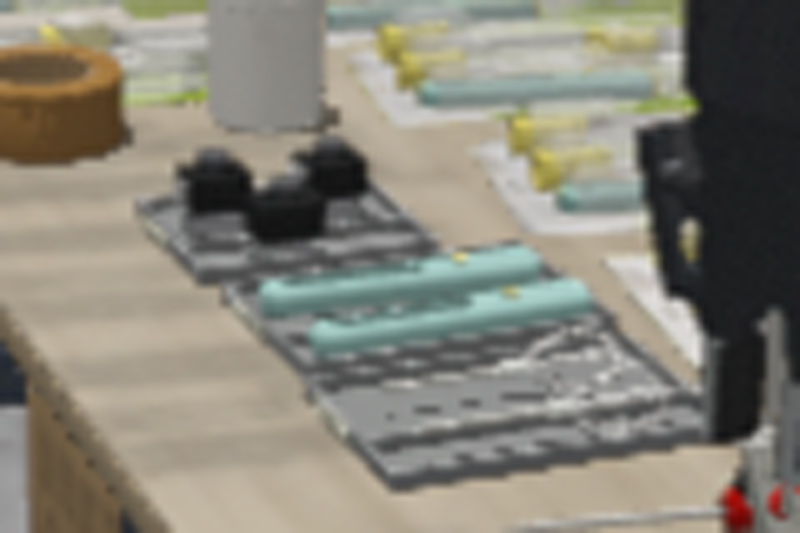

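All four parts are in their bays: stops in the left bays at crop pixels (110,200) and (105,315), the handle at (330,220), the whisk head at (548,215). The arm is clear of everything.

```bash
python3 -c "
from station import *
print(sign_off())"
```

```text
the job is handed in; nothing more can be done
None
```

I sorted all four parts and handed the job in at about 33 s of the 104 s allowed.

- **Captive stop:** I slid it about 118 mm along the T-track to about x = +72 mm by my measurement, past the +58 mm limit. I lifted it only there and stood it in the far square bay.
- **Second stop:** it stands upright in the near square bay.
- **Handle and whisk head:** both lie flat and lengthwise in their empty bays, facing the same way as the samples.

My last pictures from both cameras, taken with the arm clear of everything, show each part inside its own bay. The strongest wrist force I read was about 12 N, when I set down the second stop. These readings come only at the end of each move. No check failed or disagreed, but joint 6 came within about 0.005 rad of its lower limit while I was gripping the handle.

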